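# Dose seedling pots on an indexing turntable

## Task

Stand every blue plastic pot upright on a rubber pad of the seeding station's turntable, one pot to a pad. Starting with the smallest pot and going up in size, turn each pot under the dispenser's nozzle and push the plunger right down to its stop, never working the plunger with no pot beneath it. At the end leave the table clicked into a notch with no pot under the nozzle and every pot standing centrally on its pad, and do not disturb the glass bell jar or the wide clay pot.

Things in the scene. Friction and masses are not known exactly. Their poses are not given: they have to be found in the camera images.
- station: seeding station, fixed to the bench: round grey base (250 mm) with a turntable, a column at its far side (station +x, 190 mm from the turntable's axis) and a dispenser held out over the turntable. Origin on the turntable's axis at bench height; x points from the axis to the nozzle and column, z up
- turntable (a joint): angle of the aluminium turntable (300 mm across), rad, growing counter-clockwise seen from above, without end. Face 26 mm above the bench, edged by a 5 mm thick guard wall 20 mm higher. It clicks into a notch every quarter turn (0, 1.571, 3.142, .., also negative), a pad then being under the nozzle; the notch catches within 0.04 rad; else friction holds it. About 8 N at a peg turns it
- plunger (a joint): travel of the dispenser's spring plunger, m: 0 up, 0.020 down at its stop; 4 N to start, 12 N at the stop; springs back when released
- plunger_top (a point): centre of the top of the plunger's black mushroom head (36 mm across), 248 mm above the bench when up, straight above the nozzle; the grey dispenser body under it is 48 mm across from 118 to 203 mm; the hopper behind it (station x 121 to 199 mm) rises to 274 mm and is 78 mm across
- nozzle (a point): outlet of the dispenser, pointing down, 106 mm above the bench, 85 mm from the turntable's axis
- pad0 (a point): centre of flat round black rubber pad 0 (72 mm across) on the turntable's upper face, 85 mm from the axis, at turntable angle 0 degrees from the turntable's x; axes as the turntable's
- pad1 (a point): centre of flat round black rubber pad 1 (72 mm across) on the turntable's upper face, 85 mm from the axis, at turntable angle 90 degrees from the turntable's x; axes as the turntable's
- pad2 (a point): centre of flat round black rubber pad 2 (72 mm across) on the turntable's upper face, 85 mm from the axis, at turntable angle 180 degrees from the turntable's x; axes as the turntable's
- pad3 (a point): centre of flat round black rubber pad 3 (72 mm across) on the turntable's upper face, 85 mm from the axis, at turntable angle 270 degrees from the turntable's x; axes as the turntable's
- peg0 (a point): top centre of upright round wooden peg 0 (13 mm across, standing 42 mm up from the turntable's face), a handle for turning the table, 100 mm from the axis, midway between pads 0 and 1
- peg1 (a point): top centre of upright round wooden peg 1 (13 mm across, standing 42 mm up from the turntable's face), a handle for turning the table, 100 mm from the axis, midway between pads 1 and 2
- peg2 (a point): top centre of upright round wooden peg 2 (13 mm across, standing 42 mm up from the turntable's face), a handle for turning the table, 100 mm from the axis, midway between pads 2 and 3
- peg3 (a point): top centre of upright round wooden peg 3 (13 mm across, standing 42 mm up from the turntable's face), a handle for turning the table, 100 mm from the axis, midway between pads 3 and 0
- pot_small: small blue plastic plant pot, round, open top, 46 mm across its vertical rim band (top 16 mm), 44 mm tall, foot 39 mm across and heavy; origin at the centre of its underside, z up. May be absent
- pot_medium: medium blue plastic plant pot, round, open top, 56 mm across its vertical rim band (top 16 mm), 53 mm tall, foot 47 mm across and heavy; origin at the centre of its underside, z up. May be absent
- pot_large: large blue plastic plant pot, round, open top, 66 mm across its vertical rim band (top 16 mm), 62 mm tall, foot 55 mm across and heavy; origin at the centre of its underside, z up. May be absent
- bell_jar: bystander: clear glass bell jar 110 mm across, 165 mm tall, origin under its centre
- clay_pot: bystander: wide terracotta pot 120 mm across, 78 mm tall, origin under its centre
There are look-alikes about, which are no part of the job. Leave any turquoise or yellow look-alike of the pot_medium alone.

How it is judged:
On the way, in this order (a step that is already met when the one before it is completed fails the run):
1. the small pot (if there is one) is under the nozzle while the plunger is pressed down to its stop (horizontal distance between nozzle and pot_small below 0.016 m and z of plunger_top in the frame of pot_small below 0.205 m and angle between pot_small's own z axis and vertical below 0.12 rad), for 0.2 s.
2. the medium pot (if there is one) is under the nozzle while the plunger is pressed down to its stop (horizontal distance between nozzle and pot_medium below 0.016 m and z of plunger_top in the frame of pot_medium below 0.205 m and angle between pot_medium's own z axis and vertical below 0.12 rad), for 0.2 s.
3. the large pot (if there is one) is under the nozzle while the plunger is pressed down to its stop (horizontal distance between nozzle and pot_large below 0.016 m and z of plunger_top in the frame of pot_large below 0.205 m and angle between pot_large's own z axis and vertical below 0.12 rad), for 0.2 s.
At the end, for the whole second after the job is handed in: every blue pot stands upright and still on a pad of its own, within 20 mm of the pad's centre; the plunger is up; the turntable is within 0.06 rad of a notch with no pot under the nozzle ((horizontal distance between pot_small and pad0 below 0.02 m or horizontal distance between pot_small and pad1 below 0.02 m or horizontal distance between pot_small and pad2 below 0.02 m or horizontal distance between pot_small and pad3 below 0.02 m) and height (world z) of pot_small between 0.02 and 0.034 m and angle between each of pot_small, pot_medium, pot_large's own z axis and vertical below 0.12 rad and linear speed of each of pot_small, pot_medium, pot_large below 0.03 m/s and horizontal distance between each of pot_small, pot_medium, pot_large and nozzle above 0.08 m and (horizontal distance between pot_medium and pad0 below 0.02 m or horizontal distance between pot_medium and pad1 below 0.02 m or horizontal distance between pot_medium and pad2 below 0.02 m or horizontal distance between pot_medium and pad3 below 0.02 m) and height (world z) of pot_medium between 0.02 and 0.034 m and (horizontal distance between pot_large and pad0 below 0.02 m or horizontal distance between pot_large and pad1 below 0.02 m or horizontal distance between pot_large and pad2 below 0.02 m or horizontal distance between pot_large and pad3 below 0.02 m) and height (world z) of pot_large between 0.02 and 0.034 m and horizontal distance between pot_small and pot_medium above 0.08 m and horizontal distance between each of pot_small, pot_medium and pot_large above 0.08 m and value of joint plunger below 0.003 m and (angle between the x axis of pad0 and the x axis of station, either way round below 0.06 rad or angle between the y axis of pad0 and the x axis of station, either way round below 0.06 rad)); the robot touches nothing.
It fails at once if the plunger is worked with no pot beneath the nozzle (value of joint plunger above 0.01 m and horizontal distance between nozzle and pot_small above 0.07 m and horizontal distance between nozzle and pot_medium above 0.07 m and horizontal distance between nozzle and pot_large above 0.07 m).
It fails at once if the bell jar or the wide clay pot is shifted more than 40 mm (distance of any of bell_jar, clay_pot from where it was at the start of the episode above 0.04 m).
Of pot_small, pot_medium, pot_large only 2 to 3 are there at a start; the rules pass over those that are not, and their reading is None.
At some moment in a run one of pot_small, pot_medium, pot_large may be knocked a few centimetres aside while the robot is not near it.
It also fails if it takes over 210 s, if anything falls off the work surface, if the arm or the gripper's body presses on something with over 40 N, if the wrist force passes 120 N, or if a joint passes its speed limit or range.

## Robot

A 7-joint arm with a two-finger parallel gripper is mounted at the origin on the work surface. World frame = base frame: x ahead of the robot, y to its left, z up, the work surface at z = 0. Lengths are in m, angles in rad, forces in N, time in s.
With the tool pointing down it reaches from about 0.425 to 0.925 m from the base axis. Payload 6.8 kg.
Tool frame: the origin (TCP) lies on the centre line of the jaws, within the pads' length; the fingertips stand 19 mm ahead of it and the grasp point (between the pads) is the TCP; z points along the fingers, y is the line along which they close (so a half turn about z gives the same grasp; the last joint's range is limited). The gripper opens to 88 mm and grips with 3 to 60 N. Pads are 20 mm wide; open, the fingers measure 115 mm over their backs; the gripper's body (75 mm by 178 mm) begins 61 mm behind the grasp point.
Start: joints at [1.161, 0.477, 0.022, 1.555, -0.011, 1.109, -0.083], TCP at [0.201, -0.645, 0.242] pointing down, gripper open.
Joint ranges: [-2.96, 2.96], [-0.34, 2.1], [-1.41, 1.46], [0.24, 2.44], [-1.37, 4.51], [0.17, 1.92], [-2.96, 2.96]. Speed limits (rad/s): [2.39, 2.39, 3.14, 3.14, 3.14, 3.14, 3.14].

## Interface

Orientations are given as a 3x3 rotation matrix whose columns are the frame's x, y, z axes.
In Python, from cell import sensors, cams, workorder gives the robot as it stands.
- The arm moves only by the shell command python3 -m handwheel 'ROWS' [OPENING]. ROWS is a JSON object of lists of equal length, an entry for each row: "delta_pos": the shift along the tool's x, y, z normalised to -1 to 1, where 1 is 300 mm, a list of three; "twist": the turn about the tool's z normalised to -1 to 1, where 1 is 45 degrees. A call has 1 to 20 rows; each row is the pose to reach, as a shift and turn from the pose commanded when the call began, along the tool's axes at that moment; what a row does not reach only later rows make up. A row lasts 1/8 s, in which the tool goes at most 62.5 mm and 10.7 degrees, less where a joint would pass 70% of its speed; a pose out of reach is approached as far as the arm can. A call with a number of a shift or a turn outside -1 to 1 is refused whole. A call with a gripper value outside its range is refused whole. OPENING is the opening, from -1 (shut) to 1 (fully open), set as the call begins (- or left out, the last holds). The fingers move at their own pace and stop on an object; the grip force is fixed at half the most. Time passes only in rows, so rows that repeat a pose let the fingers close. It gives the time, the measured TCP pose, the force, the opening and the grip force at its end, in the units of the state.
- sensors.state(): the state, without advancing time (a new reading comes with each control period).
- cams.grab_frame(name): name is "scene" or "top" or "wrist"; returns (picture, depth): 384x512x3 uint8, red, green, blue; 384x512 float32, m along the optical axis (not along the pixel's ray), 0 where there is no reading.
- cams.camera_info(name): a dict with "intrinsics" (3x3 intrinsics, pixels), "R" (3x3) and "t" (3): a world point X has camera coordinates R X + t. Camera axes: x right, y down, z forward; pixel columns grow to the right and rows downward; lengths in m; the calibration is good to about 2 mm. A picture is of the moment at which its call begins: read the wrist's pose just before it. camera_info takes no time and is no camera call; for the wrist camera it gives the pose at the moment of the call.
- workorder.job_done(): hands the job in; it is judged then, once.
The state is a dict: "clock": time; "joint_positions": joint angles; "joint_vel": joint speeds; "tau": joint torques, N m; "tcp_pos": TCP position; "orientation": TCP orientation; "wrist_force": force on the tool from outside, world axes, zero at the start; "torque": the same for the moment, N m; "gripper_width": opening from 0.0 (shut) to 1.0 (fully open); "grasp_force": force on a finger pad.
Only numpy, scipy, OpenCV 4.12 (cv2) and the standard library are available. Lean on these libraries where they do the work, as an engineer would, in place of code of your own. Each camera call takes 0.05 s, during which the arm holds its last target. There are 200 camera calls.

## Working session

There is one attempt and no reset: what is moved stays moved. The work goes in short steps, Python scripts to look and compute and a shell command to move; the robot and the scene stay as the last step left them, time stands still between calls to the robot, and variables do not carry over. Pictures are saved under pics/ and viewed, at most 14 in all, crops included, and the job is handed in when it is done.

```bash
ls; mkdir -p pics
python3 - <<'E'
from cell import sensors,cams
import cv2,numpy as np
s=sensors.state();print(s)
for n in("scene","top"):
    p,d=cams.grab_frame(n);cv2.imwrite(f"pics/{n}0.png",p[:,:,::-1]);np.savez(f"pics/{n}0.npz",p=p,d=d)
    i=cams.camera_info(n);print(n,i)
E
```

```text
pics
{'clock': 0.0, 'joint_positions': array([ 1.16090524,  0.47780681,  0.02233304,  1.55645375, -0.01149941,
        1.10925056, -0.08307099]), 'joint_vel': array([-0.0010284 ,  0.00048739,  0.00073935,  0.00139437, -0.00088573,
       -0.00047311,  0.00020926]), 'tau': array([ 1.22282158e-04, -5.82855713e+01,  1.53425250e+00, -2.72605544e+01,
       -5.44091093e-02,  1.70131889e-02,  1.66471827e-04]), 'tcp_pos': array([ 0.20045621, -0.64396152,  0.24067607]), 'orientation': array([[ 9.54788728e-01,  2.97284469e-01, -6.55405969e-04],
       [ 2.97285162e-01, -9.54787283e-01,  1.66611700e-03],
       [-1.30462576e-04, -1.78563220e-03, -9.99998397e-01]]), 'wrist_force': array([-0.34451703,  0.3246851 ,  0.12186208]), 'torque': array([-0.04492282, -0.008171  ,  0.01434474]), 'grasp_force': 0.0, 'gripper_width': 0.9996597267335507}
scene {'intrinsics': array([[346.77357228,   0.        , 259.4296039 ],
       [  0.        , 346.77357228, 182.86576664],
       [  0.        ,   0.        ,   1.        ]]), 'R': array([[-0.30694964,  0.9517234 , -0.00212039],
       [ 0.67198984,  0.21515126, -0.70861809],
       [-0.67395221, -0.21893495, -0.70558905]]), 't': array([ 0.19501698, -0.23340966,  1.52850516])}
top {'intrinsics': array([[408.27014266,   0.        , 254.19250615],
       [  0.        , 408.27014266, 186.79880257],
       [  0.        ,   0.        ,   1.        ]]), 'R': array([[ 0.00396539, -0.99997668,  0.00556056],
       [-0.99169932, -0.00464708, -0.12849463],
       [ 0.12851747, -0.00500487, -0.99169462]]), 't': array([-0.04681429,  0.56914975,  1.39366714])}
```

View pics/top0.png

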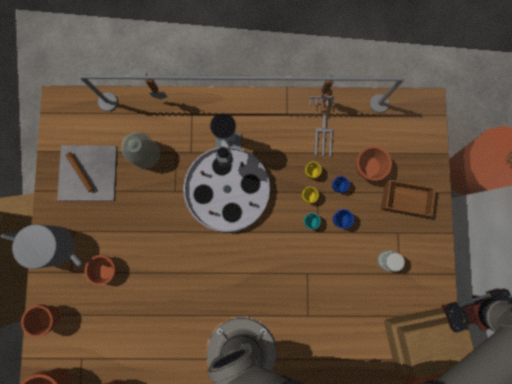

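View pics/scene0.png

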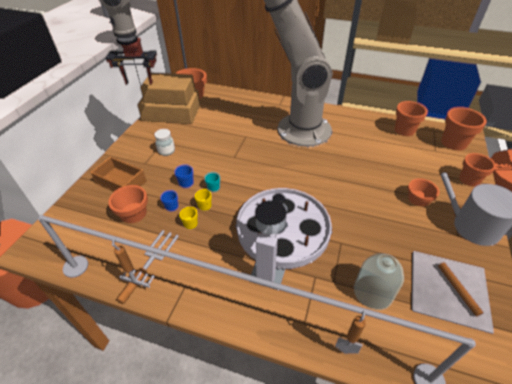

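The top view shows two blue pots at (341,185) and (344,219), yellow ones at (313,170) and (311,195), and a turquoise one at (313,222). The turntable is centred at about (227,190) with its column at the top (far side). The clay pot is at (374,164) and the bell jar at (141,150). The scene view agrees.

```bash
cat > h.py <<'E'
import numpy as np,cv2
from cell import sensors,cams
def ray(i,u,v):
    K,R,t=i["intrinsics"],i["R"],i["t"]
    return -R.T@t, R.T@np.linalg.solve(K,[u,v,1.])
def onz(i,u,v,z):
    o,d=ray(i,u,v);return o+d*(z-o[2])/d[2]
def cloud(i,d):
    K,R,t=i["intrinsics"],i["R"],i["t"]
    v,u=np.mgrid[:d.shape[0],:d.shape[1]]
    c=np.stack([(u-K[0,2])/K[0,0]*d,(v-K[1,2])/K[1,1]*d,d],-1)
    return (c-t)@R
def blobs(m,amin=30):
    n,l,s,c=cv2.connectedComponentsWithStats(m.astype(np.uint8))
    return [(l==k,s[k],c[k]) for k in range(1,n) if s[k,4]>=amin]
def hsv(p): return cv2.cvtColor(p,cv2.COLOR_RGB2HSV)
def blue(p):
    h=hsv(p);return (h[...,0]>108)&(h[...,0]<130)&(h[...,1]>140)&(h[...,2]>35)
def circ(pts):
    A=np.c_[2*pts,np.ones(len(pts))];s=np.linalg.lstsq(A,(pts**2).sum(1),rcond=None)[0]
    return s[:2],np.sqrt(s[2]+s[0]**2+s[1]**2)
E
python3 - <<'E'
from h import *
for n in("top","scene"):
    z=np.load(f"pics/{n}0.npz");p,d=z["p"],z["d"];i=cams.camera_info(n);C=cloud(i,d)
    for m,s,c in blobs(blue(p),12):
        P=C[m&(d>0)];top=np.percentile(P[:,2],92)
        q=P[P[:,2]>top-.008]
        print(n,c.round(),s[4],"top z",top.round(4),"xy span",np.r_[np.percentile(q[:,:2],2,axis=0),np.percentile(q[:,:2],98,axis=0)].round(3), "fit",*[np.round(a,4) for a in circ(q[:,:2])])
    # turntable: dark pads & objects near turntable
    h=hsv(p)
    dark=(h[...,2]<40)&(abs(C[...,2]-.027)<.012)
    for m,s,c in blobs(dark,60):
        print(" dark",c.round(1),s[4],onz(i,*c,.027).round(4))
    # wall of turntable z 40-50
    if n=="top":
        for nm,(u,v),r in(("clay",(374,164),35),("bell",(141,150),35)):
            P=C[v-r:v+r,u-r:u+r].reshape(-1,3);P=P[P[:,2]>.04];print(nm,np.percentile(P,2,axis=0).round(3),np.percentile(P,98,axis=0).round(3))
        P=C[100:180,200:250].reshape(-1,3)
        for lo,hi in((.235,.26),(.262,.29)):
            q=P[(P[:,2]>lo)&(P[:,2]<hi)];print(lo,len(q),np.median(q,0),q.min(0),q.max(0))
    q=C[(abs(C[...,2]-.045)<.005)&(np.hypot(C[...,0]-.47,C[...,1]-.06)<.2)]
    if len(q): print("wall",len(q),circ(q[:,:2]))
for n in ("top",):
    p=np.load(f"pics/{n}0.npz")["p"]
    cv2.imwrite("pics/c1.png",cv2.resize(p[90:260,170:410,::-1],None,fx=3.2,fy=3.2,interpolation=cv2.INTER_CUBIC))
E
```

```text
top [341. 184.] 180 top z 0.0522 xy span [ 0.554 -0.371  0.59  -0.318] fit [ 0.5806 -0.3453] 0.0257
top [344. 219.] 243 top z 0.0618 xy span [ 0.43  -0.382  0.478 -0.318] fit [ 0.4598 -0.3502] 0.0308
 dark [220.2 168. ] 130 [0.6373 0.0763 0.027 ]
 dark [250.2 182.9] 253 [ 0.5845 -0.0301  0.027 ]
 dark [202.9 193.8] 233 [0.545  0.1359 0.027 ]
 dark [231.5 212.1] 240 [0.481  0.0347 0.027 ]
clay [ 0.386 -0.559  0.041] [ 0.705 -0.037  1.455]
bell [0.64  0.297 0.047] [0.739 0.393 0.167]
0.235 146 [0.65355506 0.05087752 0.24678955] [0.63233579 0.0159162  0.23509627] [0.71710441 0.07416418 0.25866847]
0.262 518 [0.72354082 0.05065152 0.27401366] [0.6861445 0.0145546 0.2674201] [0.76205938 0.08933998 0.27978685]
wall 217 (array([0.56267468, 0.05202706]), np.float64(0.14502174762247433))
scene [447.  86.] 2249 top z 0.0449 xy span [-0.791  0.536 -0.606  0.755] fit [-0.697   0.6471] 0.0873
scene [184. 176.] 250 top z 0.0615 xy span [ 0.427 -0.376  0.49  -0.314] fit [ 0.4577 -0.3458] 0.0309
scene [169. 200.] 206 top z 0.0534 xy span [ 0.556 -0.366  0.606 -0.314] fit [ 0.5792 -0.3409] 0.0257
wall 331 (array([0.55706547, 0.0554098 ]), np.float64(0.14204722565359734))
```

View pics/c1.png

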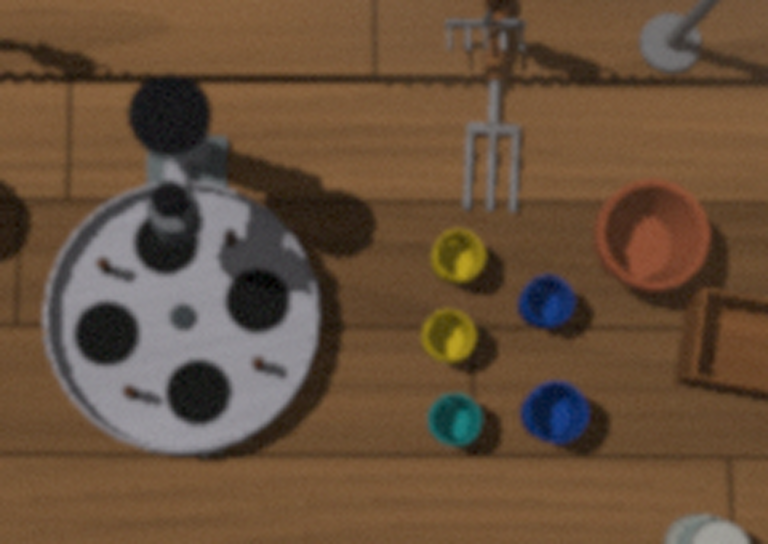

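Two blue pots are present: medium at about (0.58,-0.343) and large at about (0.459,-0.348). There is no small one. The table sits about 13° off a notch. Next I refine the station geometry and work out the first move.

```bash
cat >> h.py <<'E'
def dlt(tgt,yaw=None,s=None):
    """tool-axis deltas (/0.3) and twist (/45deg) from measured pose; yaw=world angle of tool y axis (mod 180)"""
    s=s or sensors.state();R=s["orientation"];d=R.T@(np.array(tgt)-s["tcp_pos"])/.3
    tw=0
    if yaw is not None:
        cur=np.degrees(np.arctan2(R[1,1],R[0,1])); e=(cur-yaw+90)%180-90; tw=e/45  # tool z down: +twist = world cw
    print("tcp",s["tcp_pos"].round(4),"yaw_y",np.degrees(np.arctan2(R[1,1],R[0,1])).round(1),"-> d",d.round(3),"tw",round(tw,3),"j7",s["joint_positions"][6].round(2),"t",round(s["clock"],2))
E
python3 - <<'E'
from h import *
z=np.load("pics/top0.npz");p,d=z["p"],z["d"];i=cams.camera_info("top");C=cloud(i,d)
# pads centres and best axis: pad k at c+85mm*(cos,sin)(th+k*90)
P=np.array([[.5845,-.0301],[.481,.0347],[.545,.1359]])
from scipy.optimize import least_squares
f=lambda q:np.r_[[P[k]-q[:2]-.085*np.array([np.cos(q[2]-k*np.pi/2),np.sin(q[2]-k*np.pi/2)]) for k in range(3)]].ravel()
r=least_squares(f,[.562,.052,-1.34]);print("axis",r.x[:2],"pad ang",np.degrees(r.x[2]),"res",r.fun.round(4))
h=C[100:180,200:250].reshape(-1,3)
q=h[abs(h[:,2]-.274)<.004];print("hopper",cv2.minEnclosingCircle(q[:,:2].astype(np.float32)))
q=h[(abs(h[:,2]-.247)<.004)&(h[:,0]<.68)];print("plunger",cv2.minEnclosingCircle(q[:,:2].astype(np.float32)),np.median(q[:,2]))
dlt([.52,-.35,.30],90)
E
```

```text
axis [0.56442901 0.05325643] pad ang -76.89727763249823 res [ 0.0008 -0.0006 -0.0006  0.0007 -0.0002 -0.0001]
hopper ((0.7240599989891052, 0.05080902576446533), 0.03908809646964073)
plunger ((0.6495777368545532, 0.05095374211668968), 0.017527708783745766) 0.24702618496189704
tcp [ 0.2005 -0.644   0.2408] yaw_y -72.7 -> d [ 1.308 -0.619 -0.197] tw 0.384 j7 -0.08 t 0.1
```

```bash
python3 -m handwheel '{"delta_pos":[[0.16,-0.08,-0.06],[0.32,-0.16,-0.12],[0.48,-0.24,-0.2],[0.64,-0.31,-0.2],[0.8,-0.38,-0.2],[0.95,-0.45,-0.2],[0.95,-0.45,-0.2],[0.95,-0.45,-0.2]],"twist":[0.1,0.2,0.3,0.38,0.38,0.38,0.38,0.38]}' 1
python3 - <<'E'
from h import *
dlt([.52,-.35,.30],90)
E
```

```text
clock: 1.1
tcp_pos: [0.4319, -0.4313, 0.3013]
orientation: [[1.0, 0.003, -0.001], [0.003, -1.0, -0.0], [-0.001, 0.0, -1.0]]
wrist_force: [-0.9, -0.2, -0.4]
gripper_width: 0.997
grasp_force: 0.0
tcp [ 0.4319 -0.4313  0.3013] yaw_y -89.8 -> d [ 0.294 -0.27   0.004] tw 0.004 j7 -0.89 t 1.1
```

```bash
python3 -m handwheel '{"delta_pos":[[0.15,-0.13,0],[0.3,-0.27,0],[0.3,-0.27,0],[0.3,-0.27,0]],"twist":[0,0,0,0]}'
python3 - <<'E'
from h import *
i=cams.camera_info("wrist");p,d=cams.grab_frame("wrist");cv2.imwrite("pics/w1.png",p[:,:,::-1]);C=cloud(i,d)
print(sensors.state()["tcp_pos"],(-i["R"].T@i["t"]).round(3))
for m,s,c in blobs(blue(p),100):
    P=C[m&(d>0)];top=np.percentile(P[:,2],95);q=P[P[:,2]>top-.006]
    print(c.round(),s,"top",top.round(4),"fit",circ(q[:,:2]),"enc",cv2.minEnclosingCircle(q[:,:2].astype(np.float32)))
    # rim contour rays onto top plane
    k=max(cv2.findContours(m.astype(np.uint8),0,1)[0],key=len)[:,0]
    W=np.array([onz(i,*x,top)[:2] for x in k]);print("  ray enc",cv2.minEnclosingCircle(W.astype(np.float32)))
E
```

```text
clock: 1.6
tcp_pos: [0.521, -0.3514, 0.3014]
orientation: [[1.0, 0.001, -0.001], [0.001, -1.0, -0.001], [-0.001, 0.001, -1.0]]
wrist_force: [-0.9, 0.2, 0.5]
gripper_width: 0.999
grasp_force: 0.0
[ 0.52054748 -0.35201498  0.30148509] [ 0.601 -0.35   0.444]
[249. 119.] [ 230   98   42   44 1018] top 0.0526 fit (array([ 0.57970712, -0.34176816]), np.float64(0.025440059744664144)) enc ((0.5794510841369629, -0.3416101634502411), 0.027659954503178596)
  ray enc ((0.5788707137107849, -0.341251015663147), 0.027690429240465164)
[255. 210.] [ 229  184   49   53 1213] top 0.062 fit (array([ 0.45944409, -0.34581499]), np.float64(0.03116247111721968)) enc ((0.4587984085083008, -0.3457503020763397), 0.03297262266278267)
  ray enc ((0.4634054899215698, -0.3451421856880188), 0.037018001079559326)
```

View pics/w1.png

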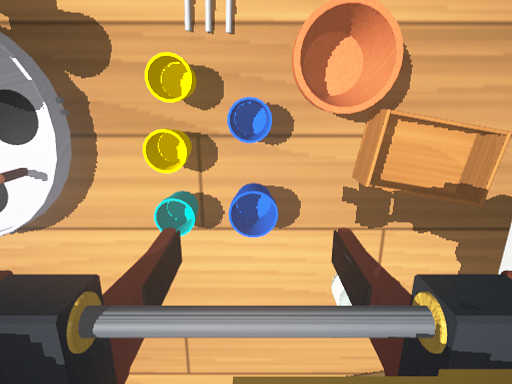

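The wrist view shows the medium pot at (249,119), upright with its top at 52.6 mm, and the large pot at (255,210) with its top at 62 mm. The yellow and turquoise pots are to the left. I grasp the medium pot first.

```bash
python3 -m handwheel '{"delta_pos":[[0.1,-0.03,0.1],[0.195,-0.034,0.25],[0.195,-0.034,0.42],[0.195,-0.034,0.58],[0.195,-0.034,0.7],[0.195,-0.034,0.79],[0.195,-0.034,0.855],[0.195,-0.034,0.855],[0.195,-0.034,0.855]],"twist":[0,0,0,0,0,0,0,0,0]}'
python3 - <<'E'
from h import *
dlt([.5792,-.3415,.045])
E
```

```text
clock: 2.78
tcp_pos: [0.5813, -0.3402, 0.0463]
orientation: [[1.0, 0.003, 0.002], [0.003, -1.0, -0.001], [0.002, 0.001, -1.0]]
wrist_force: [0.4, 0.1, -0.1]
gripper_width: 0.998
grasp_force: 0.0
tcp [ 0.5813 -0.3402  0.0463] yaw_y -89.9 -> d [-0.007  0.004  0.004] tw 0 j7 -1.19 t 2.77
```

```bash
python3 -m handwheel '{"delta_pos":[[-0.007,0.004,0],[-0.007,0.004,0],[-0.007,0.004,0],[-0.007,0.004,0],[-0.007,0.004,0],[-0.007,0.004,0],[-0.007,0.004,0],[-0.007,0.004,0]],"twist":[0,0,0,0,0,0,0,0]}' -1
```

```text
clock: 3.78
tcp_pos: [0.5789, -0.3406, 0.0455]
orientation: [[1.0, 0.003, 0.0], [0.003, -1.0, -0.0], [0.0, 0.0, -1.0]]
wrist_force: [-0.1, -0.2, 5.3]
gripper_width: 0.632
grasp_force: 30.0
```

```bash
python3 -m handwheel '{"delta_pos":[[0,0,-0.08],[0,0,-0.22],[0,0,-0.4],[-0.05,-0.05,-0.55],[-0.1,-0.2,-0.58],[-0.15,-0.36,-0.58],[-0.2,-0.53,-0.58],[-0.25,-0.7,-0.58],[-0.25,-0.85,-0.58],[-0.25,-0.95,-0.58],[-0.25,-0.95,-0.58]],"twist":[0,0,0,0,0,0,0,0,0,0,0]}'
python3 - <<'E'
from h import *
dlt([.5451,.1361,.22],90)
z=np.load("pics/top0.npz");C=cloud(cams.camera_info("top"),z["d"])
for u,v in((250,183),(203,194),(231,212)): print("pad z",np.median(C[v-4:v+5,u-4:u+5,2]).round(4))
i=cams.camera_info("wrist");p,d=cams.grab_frame("wrist");C=cloud(i,d);cv2.imwrite("pics/w2.png",p[:,:,::-1]);np.savez("pics/w2.npz",p=p,d=d,R=i["R"],t=i["t"])
h=hsv(p)
for m,s,c in blobs((h[...,2]<50)&(abs(C[...,2]-.027)<.01),300): print(c,s,onz(i,*c,.027),np.median(C[m],0).round(4))
E
```

```text
clock: 5.15
tcp_pos: [0.5024, -0.0529, 0.2188]
orientation: [[1.0, 0.008, -0.001], [0.008, -1.0, 0.001], [-0.001, -0.001, -1.0]]
wrist_force: [-0.8, 0.5, -1.0]
gripper_width: 0.633
grasp_force: 30.0
tcp [ 0.5024 -0.0529  0.2188] yaw_y -89.5 -> d [ 0.147 -0.629 -0.004] tw 0.01 j7 -1.64 t 5.15
pad z 0.0263
pad z 0.0256
pad z 0.026
[239.96778191  80.00247831] [211  68  55  29 807] [ 0.60375484 -0.03382504  0.027     ] [ 0.6039 -0.0348  0.0261]
```

View pics/w2.png

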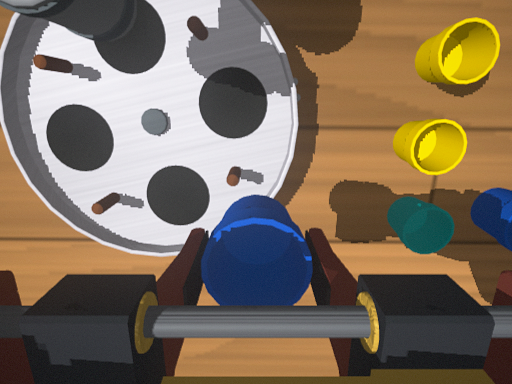

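The wrist view shows the pot held upright. Three pads are clear at (80,137), (178,195) and (233,102), with pegs between them.

Run:
```python
from h import *
z=np.load("pics/w2.npz");i=cams.camera_info("wrist");i["R"],i["t"]=z["R"],z["t"];p=z["p"];h=hsv(p)
print(h[137,80],h[195,178],h[60,130])
for (u,v) in((80,137),(178,195),(233,102)):
    m=np.zeros((386,514),np.uint8);q=p.copy();cv2.floodFill(q,m,(u,v),(255,0,0),(12,)*3,(12,)*3,cv2.FLOODFILL_FIXED_RANGE)
    m=m[1:-1,1:-1]
    k=max(cv2.findContours(m,0,1)[0],key=len)
    e=cv2.fitEllipse(cv2.convexHull(k));print(e,onz(i,*e[0],.027).round(4),m.sum())
```

```text
[165   8  61] [ 0  0 64] [130  12  65]
((79.37926483154297, 137.27024841308594), (59.723419189453125, 70.77735137939453), 135.2537384033203) [0.5444 0.1396 0.027 ] 3325
((177.50758361816406, 194.99349975585938), (57.12940216064453, 62.507015228271484), 117.37739562988281) [0.4803 0.0381 0.027 ] 2826
((232.201416015625, 103.050048828125), (65.74259948730469, 68.87748718261719), 147.45982360839844) [ 0.5811 -0.0256  0.027 ] 2751
```

```bash
python3 -m handwheel '{"delta_pos":[[0.02,-0.16,0],[0.04,-0.32,0],[0.09,-0.48,0],[0.145,-0.64,0],[0.145,-0.64,0.12],[0.145,-0.64,0.25],[0.145,-0.64,0.36],[0.145,-0.64,0.42],[0.145,-0.64,0.45],[0.145,-0.64,0.46],[0.145,-0.64,0.46]],"twist":[0,0,0,0,0,0,0,0,0,0,0]}'
python3 - <<'E'
from h import *
dlt([.5445,.139,.072],90)
E
```

```text
clock: 6.58
tcp_pos: [0.5463, 0.1366, 0.0819]
orientation: [[1.0, 0.003, 0.001], [0.003, -1.0, 0.0], [0.001, -0.0, -1.0]]
wrist_force: [0.6, 0.2, -0.6]
gripper_width: 0.629
grasp_force: 30.0
tcp [0.5463 0.1366 0.0819] yaw_y -89.8 -> d [-0.006 -0.008  0.033] tw 0.004 j7 -2.1 t 6.58
```

```bash
python3 -m handwheel '{"delta_pos":[[-0.006,-0.008,0.01],[-0.006,-0.008,0.02],[-0.006,-0.008,0.031],[-0.006,-0.008,0.031],[-0.006,-0.008,0.031]],"twist":[0,0,0,0,0]}'
```

```text
clock: 7.2
tcp_pos: [0.5439, 0.1388, 0.0718]
orientation: [[1.0, 0.003, -0.0], [0.003, -1.0, -0.0], [-0.0, 0.0, -1.0]]
wrist_force: [0.1, -0.1, -0.9]
gripper_width: 0.626
grasp_force: 30.0
```

```bash
python3 -m handwheel '{"delta_pos":[[0,0,0],[0,0,0],[0,0,0],[0,0,0],[0,0,-0.05],[0,0,-0.15],[0,0,-0.3],[0,0,-0.45],[0,0,-0.6],[0,0,-0.6]],"twist":[0,0,0,0,0,0,0,0,0,0]}' 1
python3 - <<'E'
from h import *
p,d=cams.grab_frame("top");C=cloud(cams.camera_info("top"),d)
for m,s,c in blobs(blue(p),12):
    q=C[m];t=np.percentile(q[:,2],92);q=q[q[:,2]>t-.01];print(c,s[4],t,cv2.minEnclosingCircle(q[:,:2].astype(np.float32)))
# next: above large, yaw so that closing axis is 45deg
dlt([.459,-.3458,.22])
E
```

```text
clock: 8.45
tcp_pos: [0.5459, 0.1398, 0.2569]
orientation: [[1.0, 0.003, 0.008], [0.003, -1.0, 0.002], [0.008, -0.002, -1.0]]
wrist_force: [0.7, 0.5, -0.9]
gripper_width: 1.001
grasp_force: 0.0
[208.4 194. ] 15 0.33827747697749005 ((0.49523136019706726, 0.06937073916196823), 0.02527167834341526)
[343.66666667 218.7875    ] 240 0.06264347057601874 ((0.42462289333343506, -0.209638774394989), 0.17692773044109344)
tcp [0.5447 0.1392 0.2544] yaw_y -89.8 -> d [-0.291  1.616  0.112] tw 0 j7 -2.02 t 8.5
```

```bash
python3 -m handwheel '{"delta_pos":[[-0.1,0.05,0],[-0.2,0.18,0],[-0.29,0.34,0],[-0.29,0.52,0],[-0.29,0.7,0],[-0.29,0.88,0],[-0.29,1,0],[-0.29,1,0]],"twist":[0,0,0,-0.2,-0.4,-0.6,-0.8,-1]}'
python3 - <<'E'
from h import *
dlt([.459,-.3458,.22],-45)
E
```

```text
clock: 9.5
tcp_pos: [0.4563, -0.1647, 0.2507]
orientation: [[0.705, 0.709, -0.003], [0.709, -0.705, -0.0], [-0.002, -0.002, -1.0]]
wrist_force: [0.5, 0.9, 0.4]
gripper_width: 1.0
grasp_force: 0.0
tcp [ 0.4563 -0.1647  0.2507] yaw_y -44.8 -> d [-0.422  0.432  0.102] tw 0.004 j7 -0.6 t 9.5
```

```bash
python3 -m handwheel '{"delta_pos":[[-0.14,0.14,0.03],[-0.28,0.28,0.06],[-0.42,0.43,0.1],[-0.42,0.43,0.1],[-0.42,0.43,0.1]],"twist":[0,0,0,0,0]}'
python3 - <<'E'
from h import *
i=cams.camera_info("wrist");p,d=cams.grab_frame("wrist");cv2.imwrite("pics/w3.png",p[:,:,::-1]);C=cloud(i,d)
for m,s,c in blobs(blue(p),100):
    P=C[m&(d>0)];top=np.percentile(P[:,2],95);q=P[P[:,2]>top-.006]
    print(c.round(),s,"top",top.round(4),"fit",circ(q[:,:2]),"enc",cv2.minEnclosingCircle(q[:,:2].astype(np.float32)))
p,d=cams.grab_frame("top");C=cloud(cams.camera_info("top"),d)
for m,s,c in blobs(blue(p),12):
    q=C[m];t=np.percentile(q[:,2],92);q=q[q[:,2]>t-.01];print("top",c,s[4],t,cv2.minEnclosingCircle(q[:,:2].astype(np.float32)))
dlt([.459,-.3458,.054])
E
```

```text
clock: 10.12
tcp_pos: [0.4601, -0.3406, 0.2208]
orientation: [[0.705, 0.71, -0.002], [0.71, -0.705, 0.002], [0.0, -0.003, -1.0]]
wrist_force: [0.5, -0.2, -0.0]
gripper_width: 0.998
grasp_force: 0.0
[260. 188.] [ 228  155   64   66 2627] top 0.0621 fit (array([ 0.45872399, -0.34497316]), np.float64(0.03105958394561768)) enc ((0.458439439535141, -0.3456811010837555), 0.03313295915722847)
top [202.24309392 192.86187845] 181 0.07762935800430673 ((0.47616302967071533, 0.055370792746543884), 0.12966768443584442)
top [338.74137931 214.32758621] 58 0.06028733341937019 ((0.46495190262794495, -0.3160024881362915), 0.04788842797279358)
tcp [ 0.4609 -0.3398  0.2217] yaw_y -44.7 -> d [-0.019  0.01   0.559] tw 0 j7 -0.27 t 10.22
```

```bash
python3 -m handwheel '{"delta_pos":[[-0.018,0.009,0.1],[-0.018,0.009,0.25],[-0.018,0.009,0.38],[-0.018,0.009,0.48],[-0.018,0.009,0.54],[-0.018,0.009,0.56],[-0.018,0.009,0.56],[-0.018,0.009,0.56]],"twist":[0,0,0,0,0,0,0,0]}'
python3 - <<'E'
from h import *
dlt([.4587,-.3455,.054])
E
```

```text
clock: 11.22
tcp_pos: [0.4594, -0.3479, 0.055]
orientation: [[0.705, 0.709, 0.002], [0.709, -0.705, -0.001], [0.0, 0.002, -1.0]]
wrist_force: [-1.1, 0.3, 0.2]
gripper_width: 1.006
grasp_force: 0.0
tcp [ 0.4594 -0.3479  0.055 ] yaw_y -44.8 -> d [ 0.004 -0.007  0.003] tw 0 j7 -0.28 t 11.22
```

```bash
python3 -m handwheel '{"delta_pos":[[0.004,-0.007,0],[0.004,-0.007,0],[0.004,-0.007,0],[0.004,-0.007,0],[0.004,-0.007,0],[0.004,-0.007,0],[0.004,-0.007,0]],"twist":[0,0,0,0,0,0,0]}' -1
python3 - <<'E'
from h import *
dlt([.4587,-.3455,.25])
E
```

```text
clock: 12.1
tcp_pos: [0.4582, -0.3452, 0.0541]
orientation: [[0.705, 0.709, 0.0], [0.709, -0.705, -0.0], [0.0, 0.0, -1.0]]
wrist_force: [-0.8, 1.2, 5.5]
gripper_width: 0.74
grasp_force: 30.0
tcp [ 0.4582 -0.3452  0.0541] yaw_y -44.8 -> d [ 0.001  0.002 -0.653] tw 0 j7 -0.29 t 12.1
```

```bash
python3 -m handwheel '{"delta_pos":[[0,0,-0.08],[0,0,-0.22],[0,0,-0.4],[0.05,-0.05,-0.54],[0.15,-0.13,-0.56],[0.27,-0.24,-0.56],[0.39,-0.35,-0.56],[0.51,-0.46,-0.56],[0.63,-0.57,-0.56],[0.75,-0.68,-0.56],[0.87,-0.78,-0.56],[0.95,-0.84,-0.56],[0.95,-0.84,-0.56],[0.95,-0.84,-0.56]],"twist":[0,0,0,0,0.1,0.2,0.3,0.4,0.5,0.65,0.8,0.9,1,1]}'
python3 - <<'E'
from h import *
i=cams.camera_info("wrist");p,d=cams.grab_frame("wrist");cv2.imwrite("pics/w4.png",p[:,:,::-1]);C=cloud(i,d)
np.savez("pics/w4.npz",p=p,d=d,R=i["R"],t=i["t"])
dlt([.481,.0375,.081],90)
E
```

```text
clock: 13.85
tcp_pos: [0.4798, 0.0348, 0.2214]
orientation: [[1.0, 0.005, -0.001], [0.005, -1.0, -0.0], [-0.001, 0.0, -1.0]]
wrist_force: [-0.1, 0.1, -0.6]
gripper_width: 0.743
grasp_force: 30.0
tcp [0.4798 0.0344 0.2215] yaw_y -89.7 -> d [ 0.004 -0.011  0.468] tw 0.006 j7 -1.81 t 13.9
```

View pics/w4.png

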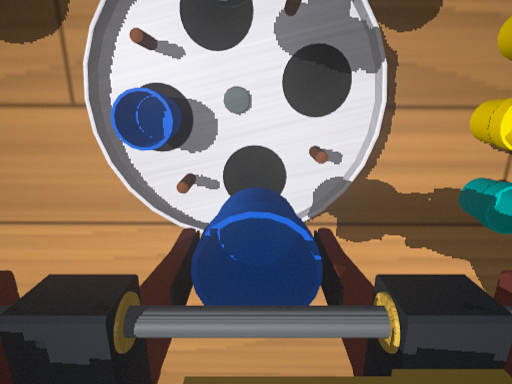

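The large pot is held upright above its pad at (254,175), and the medium pot stands on its pad with its rim at (146,118). I check the medium pot's centring numerically and lower the large one.

```bash
python3 - <<'E'
from h import *
z=np.load("pics/w4.npz");i=cams.camera_info("wrist");i["R"],i["t"]=z["R"],z["t"];p=z["p"];C=cloud(i,z["d"])
m=[b for b in blobs(blue(p),500) if b[2][0]<200][0][0]
P=C[m];top=np.percentile(P[:,2],95);q=P[P[:,2]>top-.006];print("medium",top,circ(q[:,:2]),cv2.minEnclosingCircle(q[:,:2].astype(np.float32)))
for (u,v) in((230,18),(316,80)):
    k=np.zeros((386,514),np.uint8);cv2.floodFill(p.copy(),k,(u,v),(255,0,0),(12,)*3,(12,)*3,cv2.FLOODFILL_FIXED_RANGE)
    c=max(cv2.findContours(k[1:-1,1:-1],0,1)[0],key=len);e=cv2.fitEllipse(cv2.convexHull(c));print(e,onz(i,*e[0],.027).round(4))
W=C[(abs(C[...,2]-.045)<.004)&(np.hypot(C[...,0]-.563,C[...,1]-.056)>.135)&(np.hypot(C[...,0]-.563,C[...,1]-.056)<.16)];print("wall",circ(W[:,:2]))
W=C[abs(C[...,2]-.068)<.004]
E
python3 -m handwheel '{"delta_pos":[[0.004,-0.011,0.1],[0.004,-0.011,0.22],[0.004,-0.011,0.32],[0.004,-0.011,0.4],[0.004,-0.011,0.43],[0.004,-0.011,0.43],[0.004,-0.011,0.43]],"twist":[0,0,0,0,0,0,0]}'
python3 - <<'E'
from h import *
dlt([.481,.0375,.081])
E
```

```text
medium 0.07929904568842544 (array([0.54642052, 0.12527441]), np.float64(0.03207367643398031)) ((0.5505080223083496, 0.10195154696702957), 0.06632480770349503)
((215.80780029296875, 9.469791412353516), (71.67990112304688, 80.85336303710938), 169.3250732421875) [0.6453 0.0761 0.027 ]
((314.9106140136719, 85.51663208007812), (59.28507995605469, 70.67278289794922), 105.84668731689453) [ 0.5763 -0.0241  0.027 ]
wall (array([0.56239144, 0.05706389]), np.float64(0.14590752201848398))
clock: 14.78
tcp_pos: [0.482, 0.0379, 0.0937]
orientation: [[1.0, 0.003, 0.002], [0.003, -1.0, 0.0], [0.002, -0.0, -1.0]]
wrist_force: [0.7, -0.3, -1.5]
gripper_width: 0.747
grasp_force: 30.0
tcp [0.482  0.0379 0.0937] yaw_y -89.8 -> d [-0.003  0.001  0.042] tw 0 j7 -1.88 t 14.78
```

```bash
python3 -m handwheel '{"delta_pos":[[-0.007,0,0.015],[-0.007,0,0.03],[-0.007,0,0.041],[-0.007,0,0.041],[-0.007,0,0.041]],"twist":[0,0,0,0,0]}'; python3 -m handwheel '{"delta_pos":[[0,0,0],[0,0,0],[0,0,0],[0,0,0],[0,0,-0.05],[0,0,-0.15],[0,0,-0.3],[0,0,-0.45],[0,0,-0.45]],"twist":[0,0,0,0,0,0,0,0,0]}' 1
python3 - <<'E'
from h import *
i=cams.camera_info("wrist");p,d=cams.grab_frame("wrist");cv2.imwrite("pics/w5.png",p[:,:,::-1]);np.savez("pics/w5.npz",p=p,d=d,R=i["R"],t=i["t"]);C=cloud(i,d)
for m,s,c in blobs(blue(p),100):
    P=C[m&(d>0)];top=np.percentile(P[:,2],95);q=P[abs(P[:,2]-top)<.005]
    print(c.round(),s,"top",top.round(4),"fit",circ(q[:,:2]))
# peg tops
q=C[(C[...,2]>.06)&(C[...,2]<.072)&~cv2.dilate(blue(p).astype(np.uint8),np.ones((9,9))).astype(bool)]
from scipy.cluster.hierarchy import fcluster,linkage
if 5<len(q)<4000:
    l=fcluster(linkage(q[:,:2],'single'),.01,'distance')
    for k in set(l): 
        a=q[l==k]
        if len(a)>8: 
            c=a.mean(0);print("peg",len(a),c.round(4),"r,ang",np.hypot(*(c[:2]-[.5624,.0567])).round(4),np.degrees(np.arctan2(c[1]-.0567,c[0]-.5624)).round(1))
dlt([.5,0,.2])
E
```

```text
clock: 15.4
tcp_pos: [0.4792, 0.038, 0.0805]
orientation: [[1.0, 0.003, -0.0], [0.003, -1.0, -0.0], [-0.0, 0.0, -1.0]]
wrist_force: [-0.7, 0.4, -1.3]
gripper_width: 0.749
grasp_force: 30.0
clock: 16.52
tcp_pos: [0.4815, 0.0384, 0.2199]
orientation: [[1.0, 0.003, 0.008], [0.003, -1.0, 0.001], [0.008, -0.001, -1.0]]
wrist_force: [-0.3, -0.4, 0.2]
gripper_width: 1.002
grasp_force: 0.0
[149. 125.] [ 115   91   68   63 2676] top 0.0793 fit (array([0.544453  , 0.13947765]), np.float64(0.02598822688275334))
[259. 194.] [ 223  158   69   72 3378] top 0.0881 fit (array([0.47855479, 0.03925648]), np.float64(0.031056244769313034))
peg 119 [0.6431 0.0044 0.0662] r,ang 0.0961 -33.0
peg 221 [0.6152 0.1405 0.0667] r,ang 0.099 57.8
peg 150 [ 0.5097 -0.0265  0.0668] r,ang 0.0985 -122.4
peg 147 [0.4787 0.1097 0.0667] r,ang 0.099 147.6
tcp [0.4802 0.0381 0.2178] yaw_y -89.8 -> d [0.065 0.127 0.06 ] tw 0 j7 -1.82 t 16.57
```

View pics/w5.png

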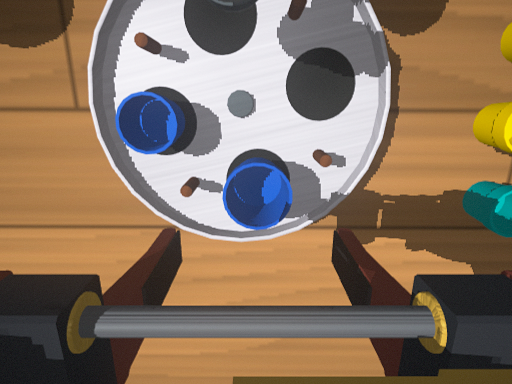

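Both pots stand centrally on their pads: medium rim at (149,125), large at (259,194). The near-right peg is at about (322,158), world (0.509,-0.027). I grip it and turn clockwise about 104°.

```bash
python3 -m handwheel '{"delta_pos":[[0.03,0.06,0],[0.06,0.13,0],[0.09,0.217,0],[0.095,0.217,0],[0.095,0.217,0],[0.095,0.217,0],[0.095,0.217,0]],"twist":[-0.2,-0.4,-0.6,-0.8,-1,-1,-1]}' -0.3
python3 - <<'E'
from h import *
dlt([.509,-.027,.06],-45)
E
```

```text
clock: 17.45
tcp_pos: [0.5075, -0.027, 0.215]
orientation: [[0.707, 0.707, -0.001], [0.707, -0.707, 0.0], [-0.001, -0.001, -1.0]]
wrist_force: [-0.1, 0.5, -0.2]
gripper_width: 0.352
grasp_force: 0.0
tcp [ 0.5075 -0.027   0.215 ] yaw_y -45.0 -> d [0.004 0.004 0.517] tw 0.001 j7 -0.93 t 17.45
```

```bash
python3 -m handwheel '{"delta_pos":[[0.004,0.004,0.1],[0.004,0.004,0.22],[0.004,0.004,0.33],[0.004,0.004,0.42],[0.004,0.004,0.49],[0.004,0.004,0.517],[0.004,0.004,0.517]],"twist":[0,0,0,0,0,0,0]}';  python3 -m handwheel '{"delta_pos":[[0,0,0],[0,0,0],[0,0,0],[0,0,0],[0,0,0]],"twist":[0,0,0,0,0]}' -1
cat > arc.py <<'E'
# python3 arc.py total_deg nrows [yawfrac] : arc rows about the axis from the current tcp (deg ccw+)
import sys
from h import *
A=np.array([.5624,.0567]);s=sensors.state();R=s["orientation"];a=s["tcp_pos"][:2]-A
print("r",np.hypot(*a).round(4),"ang",np.degrees(np.arctan2(a[1],a[0])).round(1)%360)
tot,n=float(sys.argv[1]),int(sys.argv[2])
for k in range(1,n+1):
    t=np.radians(tot)*k/n;b=np.array([[np.cos(t),-np.sin(t)],[np.sin(t),np.cos(t)]])@a-a
    d=R.T@np.r_[b,0]/.3;print(d[:2].round(3),end=" ")
dlt(s["tcp_pos"])
E
python3 arc.py -52 10
```

```text
clock: 18.32
tcp_pos: [0.5095, -0.0269, 0.0603]
orientation: [[0.705, 0.709, -0.001], [0.709, -0.705, -0.0], [-0.001, -0.0, -1.0]]
wrist_force: [0.6, -0.5, 0.0]
gripper_width: 0.348
grasp_force: 0.0
clock: 18.95
tcp_pos: [0.5102, -0.027, 0.0612]
orientation: [[0.705, 0.709, 0.001], [0.709, -0.705, -0.0], [0.001, 0.001, -1.0]]
wrist_force: [-1.1, 0.1, 6.3]
gripper_width: 0.138
grasp_force: 30.0
r 0.0986 ang 238.0
[-0.005 -0.029] [-0.008 -0.059] [-0.008 -0.089] [-0.005 -0.119] [ 0.    -0.148] [ 0.009 -0.177] [ 0.019 -0.204] [ 0.032 -0.231] [ 0.048 -0.257] [ 0.066 -0.281] tcp [ 0.5102 -0.027   0.0612] yaw_y -44.8 -> d [0. 0. 0.] tw 0 j7 -1.01 t 18.95
```

```bash
python3 -m handwheel '{"delta_pos":[[-0.003,-0.015,0],[-0.006,-0.04,0],[-0.008,-0.067,0],[-0.008,-0.094,0],[-0.005,-0.121,0],[0,-0.148,0],[0.009,-0.177,0],[0.019,-0.204,0],[0.032,-0.231,0],[0.048,-0.257,0],[0.06,-0.273,0],[0.066,-0.281,0],[0.066,-0.281,0],[0.066,-0.281,0]],"twist":[0.03,0.1,0.17,0.25,0.33,0.41,0.49,0.57,0.65,0.73,0.8,0.83,0.83,0.83]}'; python3 arc.py -52 10
```

```text
clock: 20.7
tcp_pos: [0.4631, 0.0462, 0.061]
orientation: [[0.991, 0.135, -0.001], [0.135, -0.991, -0.0], [-0.001, 0.0, -1.0]]
wrist_force: [-4.1, -0.2, 12.4]
gripper_width: 0.137
grasp_force: 30.0
r 0.0999 ang 186.0
[ 0.002 -0.03 ] [ 0.007 -0.06 ] [ 0.015 -0.089] [ 0.025 -0.118] [ 0.038 -0.145] [ 0.053 -0.171] [ 0.071 -0.196] [ 0.091 -0.218] [ 0.112 -0.239] [ 0.136 -0.258] tcp [0.4631 0.0462 0.061 ] yaw_y -82.2 -> d [0. 0. 0.] tw 0 j7 -1.72 t 20.7
```

```bash
python3 -m handwheel '{"delta_pos":[[0.001,-0.015,0],[0.004,-0.04,0],[0.009,-0.067,0],[0.017,-0.094,0],[0.026,-0.12,0],[0.038,-0.145,0],[0.053,-0.171,0],[0.071,-0.196,0],[0.091,-0.218,0],[0.112,-0.239,0],[0.127,-0.251,0],[0.136,-0.258,0],[0.136,-0.258,0],[0.136,-0.258,0]],"twist":[0.03,0.1,0.17,0.25,0.33,0.41,0.49,0.57,0.65,0.73,0.8,0.83,0.83,0.83]}'; python3 arc.py -52 1;  python3 -m handwheel '{"delta_pos":[[0,0,0],[0,0,0],[0,0,0]],"twist":[0,0,0]}' -0.5; python3 arc.py -52 1
```

```text
clock: 22.45
tcp_pos: [0.4932, 0.1294, 0.061]
orientation: [[0.87, -0.493, -0.0], [-0.493, -0.87, 0.001], [-0.001, -0.001, -1.0]]
wrist_force: [-2.7, 1.0, 9.0]
gripper_width: 0.141
grasp_force: 30.0
r 0.1003 ang 133.6
[ 0.199 -0.215] tcp [0.4932 0.1294 0.061 ] yaw_y -119.6 -> d [0. 0. 0.] tw 0 j7 -2.38 t 22.45
clock: 22.82
tcp_pos: [0.4933, 0.1285, 0.0602]
orientation: [[0.87, -0.493, -0.0], [-0.493, -0.87, -0.0], [-0.0, 0.0, -1.0]]
wrist_force: [0.2, -0.5, -0.4]
gripper_width: 0.255
grasp_force: 0.0
r 0.0996 ang 133.9
[ 0.197 -0.214] tcp [0.4933 0.1285 0.0602] yaw_y -119.5 -> d [0. 0. 0.] tw 0 j7 -2.38 t 22.82
```

```bash
python3 -m handwheel '{"delta_pos":[[0,0,-0.08],[0,0,-0.22],[0,0,-0.38],[-0.04,0,-0.5],[-0.1,0.1,-0.5],[-0.13,0.2,-0.5],[-0.13,0.2,-0.5],[-0.13,0.2,-0.5]],"twist":[0,0,0,-0.15,-0.3,-0.45,-0.6,-0.65]}'
cat > look.py <<'E'
import sys
from h import *
from scipy.cluster.hierarchy import fcluster,linkage
A=np.array([.5624,.0567]);n=sys.argv[1]
i=cams.camera_info("wrist");p,d=cams.grab_frame("wrist");C=cloud(i,d)
b=cv2.dilate(blue(p).astype(np.uint8),np.ones((9,9))).astype(bool)
rr=np.hypot(C[...,0]-A[0],C[...,1]-A[1])
q=C[(C[...,2]>.06)&(C[...,2]<.072)&~b&(rr<.125)&(rr>.075)]
l=fcluster(linkage(q[:,:2],'single'),.008,'distance')
for k in set(l):
    a=q[l==k]
    if 20<len(a)<500:c=a.mean(0);print("peg",len(a),c.round(4),"r",np.hypot(*(c[:2]-A)).round(4),"ang",np.degrees(np.arctan2(*(c[:2]-A)[::-1])).round(1))
for m,s,c in blobs(blue(p),100):
    P=C[m&(d>0)];t=np.percentile(P[:,2],95);f=circ(P[abs(P[:,2]-t)<.005][:,:2]);print("blue",c.round(),s[4],"top",t.round(4),f[0].round(4),f[1].round(4),"r",np.hypot(*(f[0]-A)).round(4),"ang",np.degrees(np.arctan2(*(f[0]-A)[::-1])).round(1))
W,dd=cams.grab_frame("scene");I=cams.camera_info("scene");D=cloud(I,dd)
for m,s,c in blobs(blue(W),12):
    if c[0]<400:
        P=D[m&(dd>0)];t=np.percentile(P[:,2],92);f=circ(P[abs(P[:,2]-t)<.006][:,:2]);print("scene blue",c.round(),s[4],"top",t.round(4),f[0].round(4),f[1].round(4))
cv2.imwrite(f"pics/{n}.png",np.hstack([p,cv2.resize(W[130:290,190:400],(512,384))])[:,:,::-1][:, :])
im=cv2.imread(f"pics/{n}.png");cv2.imwrite(f"pics/{n}.png",cv2.resize(im,(800,300)))
E
python3 look.py l1
```

```text
clock: 23.82
tcp_pos: [0.4297, 0.0952, 0.2105]
orientation: [[1.0, -0.003, 0.0], [-0.003, -1.0, 0.0], [0.0, -0.0, -1.0]]
wrist_force: [0.0, 0.3, -0.2]
gripper_width: 0.247
grasp_force: 0.0
peg 165 [0.4946 0.13   0.0672] r 0.0999 ang 132.8
peg 186 [ 0.4893 -0.0096  0.0666] r 0.0987 ang -137.8
blue [196.  32.] 5169 top 0.088 [0.5658 0.1429] 0.0309 r 0.0863 ang 87.7
scene blue [310. 226.] 377 top 0.0875 [0.566  0.1427] 0.0307
scene blue [280. 242.] 85 top 0.0779 [0.6473 0.057 ] 0.0222
```

View pics/l1.png

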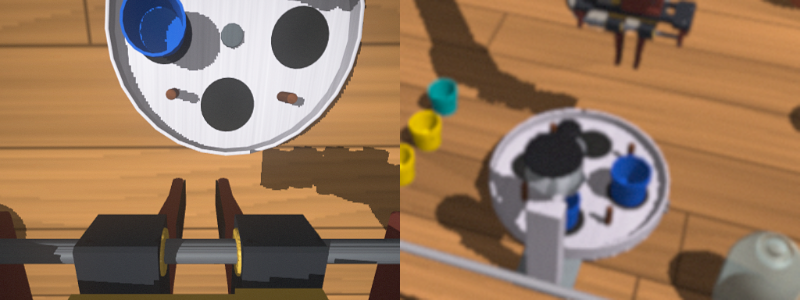

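The large pot is at about 88° on its pad and the medium is under the nozzle (seen behind the column in the scene view). Next I locate the plunger head with the wrist camera.

```bash
python3 -m handwheel '{"delta_pos":[[0,0,-0.12],[0,0,-0.25],[0.05,0.05,-0.4],[0.2,0.1,-0.4],[0.333,0.133,-0.4],[0.333,0.133,-0.4],[0.333,0.133,-0.4]],"twist":[0,0,0,0,0,0,0]}' -1
cat > pl.py <<'E'
from h import *
def cyl(n):
    i=cams.camera_info(n);p,d=cams.grab_frame(n);C=cloud(i,d)
    q=C[(abs(C[...,2]-.246)<.006)&(abs(C[...,0]-.65)<.03)&(abs(C[...,1]-.053)<.03)]
    if len(q)>20:print(n,"plunger",len(q),cv2.minEnclosingCircle(q[:,:2].astype(np.float32)),np.median(q[:,2]).round(4))
    q=C[(abs(C[...,2]-.274)<.004)&(abs(C[...,0]-.724)<.05)&(abs(C[...,1]-.053)<.05)]
    if len(q)>20:print(n,"hopper",len(q),cv2.minEnclosingCircle(q[:,:2].astype(np.float32)))
    return p
p=cyl("wrist");cyl("scene");cyl("top");cv2.imwrite("pics/w6.png",p[:,:,::-1])
dlt([.6475,.0535,.30])
E
python3 pl.py
```

```text
clock: 24.8
tcp_pos: [0.529, 0.0556, 0.3299]
orientation: [[1.0, -0.005, -0.002], [-0.005, -1.0, -0.0], [-0.002, 0.0, -1.0]]
wrist_force: [0.2, 0.2, -0.3]
gripper_width: 0.004
grasp_force: 0.0
wrist plunger 2361 ((0.6470257043838501, 0.05643941089510918), 0.017864398658275604) 0.2474
scene plunger 98 ((0.6470053791999817, 0.05649079009890556), 0.017771605402231216) 0.2491
scene hopper 631 ((0.7213664054870605, 0.05553881824016571), 0.039374954998493195)
top hopper 469 ((0.7238771915435791, 0.050851546227931976), 0.03915182501077652)
tcp [0.5289 0.0558 0.3305] yaw_y -90.2 -> d [0.395 0.006 0.101] tw 0 j7 -1.77 t 24.95
```

View pics/w6.png

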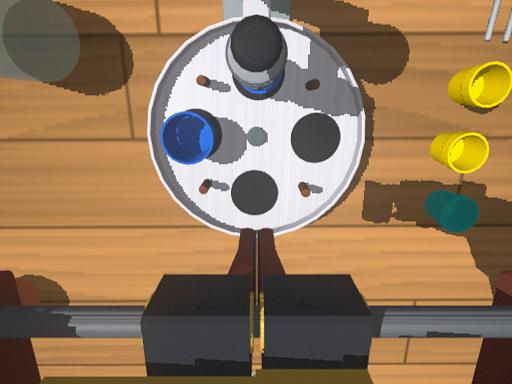

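The plunger head is at (255,45), with a strip of blue pot visible beneath it. The pegs and the large pot look fine. Its world position is (0.647,0.0564).

```bash
python3 -m handwheel '{"delta_pos":[[0.15,0,0],[0.3,-0.002,0],[0.393,-0.004,0],[0.393,-0.004,0.1],[0.393,-0.004,0.17],[0.393,-0.004,0.17],[0.393,-0.004,0.17]],"twist":[0,0,0,0,0,0,0]}'
python3 - <<'E'
from h import *
dlt([.647,.0564,.244])
E
```

```text
clock: 25.82
tcp_pos: [0.6479, 0.0563, 0.2807]
orientation: [[1.0, -0.004, 0.001], [-0.004, -1.0, 0.0], [0.001, -0.0, -1.0]]
wrist_force: [0.9, -0.1, -0.2]
gripper_width: 0.004
grasp_force: 0.0
tcp [0.6479 0.0563 0.2807] yaw_y -90.2 -> d [-0.003 -0.     0.122] tw 0 j7 -1.69 t 25.82
```

```bash
python3 -m handwheel '{"delta_pos":[[-0.003,0,0.03],[-0.003,0,0.06],[-0.003,0,0.09],[-0.003,0,0.115],[-0.003,0,0.125],[-0.003,0,0.125],[-0.003,0,0.125],[-0.003,0,0.125]],"twist":[0,0,0,0,0,0,0,0]}'
```

```text
clock: 26.82
tcp_pos: [0.6476, 0.0561, 0.2472]
orientation: [[1.0, -0.005, 0.004], [-0.005, -1.0, 0.002], [0.004, -0.002, -1.0]]
wrist_force: [-11.3, -0.5, 29.5]
gripper_width: 0.006
grasp_force: 14.8
```

```bash
python3 -m handwheel '{"delta_pos":[[0,0,0],[0,0,0],[0,0,-0.06],[0,0,-0.15],[-0.1,0,-0.3],[-0.25,0,-0.3],[-0.38,0,-0.3],[-0.38,0,-0.3]],"twist":[0,0,0,0,0,0,0,0]}'; python3 look.py l2
python3 - <<'E'
from h import *
p,d=cams.grab_frame("top");i=cams.camera_info("top")
dlt([.5,-.01,.2])
E
```

```text
clock: 27.82
tcp_pos: [0.5307, 0.0565, 0.332]
orientation: [[1.0, -0.004, -0.001], [-0.004, -1.0, 0.001], [-0.001, -0.001, -1.0]]
wrist_force: [0.5, 0.4, -0.2]
gripper_width: 0.003
grasp_force: 0.0
peg 76 [ 0.4902 -0.0104  0.0666] r 0.0985 ang -137.1
peg 95 [ 0.6304 -0.0155  0.0671] r 0.0992 ang -46.7
peg 75 [0.4956 0.1296 0.0666] r 0.0988 ang 132.5
peg 91 [0.6357 0.1245 0.0673] r 0.0998 ang 42.8
blue [264.  90.] 123 top 0.0801 [0.6471 0.0537] 0.0263 r 0.0848 ang -2.1
blue [192. 140.] 1495 top 0.0883 [0.5668 0.1429] 0.0311 r 0.0863 ang 87.1
scene blue [310. 226.] 390 top 0.0877 [0.5661 0.1424] 0.0307
scene blue [280. 242.] 87 top 0.0786 [0.6475 0.0557] 0.023
tcp [0.5336 0.0565 0.3319] yaw_y -90.3 -> d [-0.111  0.222  0.44 ] tw 0 j7 -1.77 t 27.98
```

Step 1 of the dispensing is done: the medium pot was pressed with the plunger at its stop and 29 N. Now I turn the table about -89° to bring in the large pot.

```bash
sed -i 's/\.5624,\.0567/.563,.0571/' arc.py look.py; python3 -m handwheel '{"delta_pos":[[-0.05,0.07,0.05],[-0.1,0.15,0.15],[-0.146,0.225,0.28],[-0.146,0.225,0.44],[-0.146,0.225,0.44],[-0.146,0.225,0.44],[-0.146,0.225,0.44]],"twist":[-0.2,-0.4,-0.6,-0.8,-0.96,-0.96,-0.96]}' -0.3
python3 - <<'E'
from h import *
dlt([.4897,-.011,.062],-47)
E
```

```text
clock: 28.85
tcp_pos: [0.4897, -0.0109, 0.2002]
orientation: [[0.734, 0.679, 0.001], [0.679, -0.734, -0.0], [0.001, 0.001, -1.0]]
wrist_force: [-0.3, -0.1, 0.4]
gripper_width: 0.349
grasp_force: 0.0
tcp [ 0.4897 -0.0109  0.2002] yaw_y -47.2 -> d [-0.001 -0.     0.461] tw -0.005 j7 -0.89 t 28.85
```

```bash
python3 -m handwheel '{"delta_pos":[[0,0,0.1],[0,0,0.22],[0,0,0.33],[0,0,0.42],[0,0,0.455],[0,0,0.455],[0,0,0.455]],"twist":[0,0,0,0,0,0,0]}';  python3 -m handwheel '{"delta_pos":[[0,0,0],[0,0,0],[0,0,0],[0,0,0],[0,0,0]],"twist":[0,0,0,0,0]}' -1; python3 arc.py -45 10
```

```text
clock: 29.72
tcp_pos: [0.4897, -0.0107, 0.0645]
orientation: [[0.732, 0.681, 0.002], [0.681, -0.732, 0.0], [0.002, 0.001, -1.0]]
wrist_force: [0.2, -0.5, 0.3]
gripper_width: 0.353
grasp_force: 0.0
clock: 30.35
tcp_pos: [0.4892, -0.0108, 0.064]
orientation: [[0.732, 0.681, 0.001], [0.681, -0.732, 0.0], [0.001, 0.001, -1.0]]
wrist_force: [-0.6, -0.0, 6.5]
gripper_width: 0.139
grasp_force: 30.0
r 0.1003 ang 222.6
[ 0.001 -0.026] [ 0.004 -0.052] [ 0.01  -0.078] [ 0.017 -0.103] [ 0.026 -0.128] [ 0.037 -0.152] [ 0.05  -0.174] [ 0.065 -0.196] [ 0.081 -0.217] [ 0.099 -0.236] tcp [ 0.4892 -0.0108  0.064 ] yaw_y -47.1 -> d [0. 0. 0.] tw 0 j7 -0.86 t 30.35
```

```bash
python3 -m handwheel '{"delta_pos":[[0.001,-0.013,0],[0.002,-0.035,0],[0.006,-0.06,0],[0.01,-0.078,0],[0.017,-0.103,0],[0.026,-0.128,0],[0.037,-0.152,0],[0.05,-0.174,0],[0.065,-0.196,0],[0.081,-0.217,0],[0.092,-0.229,0],[0.099,-0.236,0],[0.099,-0.236,0],[0.099,-0.236,0]],"twist":[0.03,0.1,0.17,0.25,0.33,0.41,0.49,0.57,0.65,0.73,0.8,0.83,0.83,0.83]}'; python3 arc.py -43.5 10
```

```text
clock: 32.1
tcp_pos: [0.4626, 0.061, 0.064]
orientation: [[0.995, 0.095, 0.001], [0.095, -0.995, 0.0], [0.001, -0.0, -1.0]]
wrist_force: [-1.5, -2.0, 8.3]
gripper_width: 0.138
grasp_force: 30.0
r 0.1004 ang 177.8
[ 0.004 -0.025] [ 0.011 -0.05 ] [ 0.019 -0.074] [ 0.029 -0.097] [ 0.04 -0.12] [ 0.054 -0.141] [ 0.069 -0.162] [ 0.085 -0.181] [ 0.103 -0.199] [ 0.122 -0.216] tcp [0.4626 0.061  0.064 ] yaw_y -84.5 -> d [0. 0. 0.] tw 0 j7 -1.54 t 32.1
```

```bash
python3 -m handwheel '{"delta_pos":[[0.002,-0.013,0],[0.007,-0.035,0],[0.013,-0.056,0],[0.019,-0.074,0],[0.029,-0.097,0],[0.04,-0.12,0],[0.054,-0.141,0],[0.069,-0.162,0],[0.085,-0.181,0],[0.103,-0.199,0],[0.115,-0.21,0],[0.122,-0.216,0],[0.122,-0.216,0],[0.122,-0.216,0]],"twist":[0.03,0.1,0.17,0.25,0.33,0.41,0.49,0.57,0.65,0.73,0.8,0.83,0.83,0.83]}'; python3 arc.py -52 1;  python3 -m handwheel '{"delta_pos":[[0,0,0],[0,0,0],[0,0,0]],"twist":[0,0,0]}' -0.5; python3 -m handwheel '{"delta_pos":[[0,0,-0.08],[0,0,-0.22],[0,0,-0.38],[-0.04,0,-0.54],[0,0.1,-0.7],[0.03,0.2,-0.87],[0.03,0.26,-0.89],[0.03,0.26,-0.89]],"twist":[0,0,0,-0.15,-0.3,-0.45,-0.6,-0.65]}' -1; python3 look.py l3;python3 pl.py
python3 - <<'E'
from h import *
dlt([.647,.0564,.28],90)
E
```

```text
clock: 33.85
tcp_pos: [0.4932, 0.129, 0.064]
orientation: [[0.849, -0.528, 0.002], [-0.528, -0.849, -0.0], [0.001, -0.001, -1.0]]
wrist_force: [1.3, -2.5, 5.0]
gripper_width: 0.137
grasp_force: 30.0
r 0.1002 ang 134.2
[ 0.188 -0.224] tcp [0.4932 0.129  0.064 ] yaw_y -121.9 -> d [0. 0. 0.] tw 0 j7 -2.16 t 33.85
clock: 34.22
tcp_pos: [0.492, 0.1294, 0.0632]
orientation: [[0.85, -0.526, -0.001], [-0.526, -0.85, -0.0], [-0.0, 0.0, -1.0]]
wrist_force: [-0.0, 0.9, -0.1]
gripper_width: 0.253
grasp_force: 0.0
clock: 35.22
tcp_pos: [0.4587, 0.0568, 0.3315]
orientation: [[0.999, -0.044, 0.002], [-0.044, -0.999, 0.002], [0.002, -0.002, -1.0]]
wrist_force: [-0.4, 0.3, -0.1]
gripper_width: 0.004
grasp_force: 0.0
peg 79 [ 0.4902 -0.0107  0.0671] r 0.0995 ang -137.0
peg 115 [ 0.6299 -0.0152  0.0668] r 0.0985 ang -47.2
peg 115 [0.6346 0.1248 0.067 ] r 0.0985 ang 43.4
peg 80 [0.4946 0.1293 0.0668] r 0.0994 ang 133.4
blue [258.  18.] 847 top 0.0887 [0.6474 0.0536] 0.0307 r 0.0844 ang -2.4
blue [350.  80.] 1906 top 0.0792 [ 0.5592 -0.0609] 0.026 r 0.1181 ang -91.8
scene blue [249. 210.] 234 top 0.0806 [ 0.5592 -0.0614] 0.0254
scene blue [281. 242.] 112 top 0.0884 [0.6501 0.0566] 0.0267
scene plunger 97 ((0.6461384296417236, 0.056444138288497925), 0.017842279747128487) 0.2489
scene hopper 634 ((0.7213453650474548, 0.05555195361375809), 0.03916085883975029)
top plunger 102 ((0.6491864323616028, 0.05185985937714577), 0.017777476459741592) 0.2472
top hopper 486 ((0.724014163017273, 0.05092953145503998), 0.03902074694633484)
tcp [0.4588 0.0584 0.3302] yaw_y -92.5 -> d [ 0.629 -0.011  0.1  ] tw 0 j7 -1.86 t 35.48
tcp [0.4588 0.0584 0.3302] yaw_y -92.5 -> d [ 0.627 -0.021  0.167] tw -0.056 j7 -1.86 t 35.48
```

View pics/l3.png

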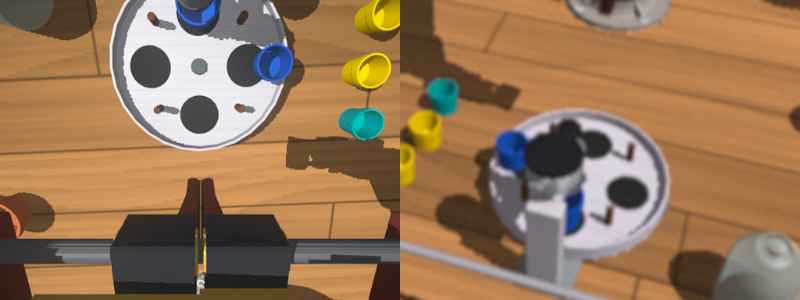

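The large pot is under the nozzle. The medium pot was knocked outward to (0.559,-0.061), about 33 mm off its pad centre but upright; I will mend that after pressing.

```bash
python3 -m handwheel '{"delta_pos":[[0.16,-0.005,0],[0.32,-0.01,0],[0.48,-0.016,0],[0.627,-0.021,0],[0.627,-0.021,0.1],[0.627,-0.021,0.16],[0.627,-0.021,0.16],[0.627,-0.021,0.16]],"twist":[0,0,0,0,0,0,0,0]}'
python3 - <<'E'
from h import *
dlt([.647,.0564,.244])
E
```

```text
clock: 36.48
tcp_pos: [0.6473, 0.0564, 0.2835]
orientation: [[0.999, -0.044, 0.001], [-0.044, -0.999, 0.0], [0.001, -0.001, -1.0]]
wrist_force: [0.1, 0.6, 0.6]
gripper_width: 0.003
grasp_force: 0.0
tcp [0.6473 0.0564 0.2835] yaw_y -92.5 -> d [-0.001  0.     0.132] tw 0 j7 -1.55 t 36.48
```

```bash
python3 -m handwheel '{"delta_pos":[[0,0,0.03],[0,0,0.06],[0,0,0.09],[0,0,0.12],[0,0,0.135],[0,0,0.135],[0,0,0.135],[0,0,0.135],[0,0,0.135]],"twist":[0,0,0,0,0,0,0,0,0]}'; python3 -m handwheel '{"delta_pos":[[0,0,0],[0,0,0],[0,0,-0.06],[0,0,-0.15],[-0.1,0,-0.3],[-0.25,0,-0.3],[-0.4,0,-0.3],[-0.55,0,-0.3],[-0.65,0,-0.3],[-0.65,0,-0.3]],"twist":[0,0,0,0,0,0,0,0,0,0]}'; python3 look.py l4
python3 - <<'E'
from h import *
dlt([.4897,-.011,.2],-47)
E
```

```text
clock: 37.6
tcp_pos: [0.6478, 0.0564, 0.2471]
orientation: [[0.999, -0.044, 0.003], [-0.044, -0.999, 0.003], [0.003, -0.003, -1.0]]
wrist_force: [-11.9, 0.5, 33.9]
gripper_width: 0.0
grasp_force: 16.6
clock: 38.85
tcp_pos: [0.4507, 0.0651, 0.3318]
orientation: [[0.999, -0.042, -0.001], [-0.042, -0.999, 0.002], [-0.001, -0.002, -1.0]]
wrist_force: [1.2, -0.5, 0.5]
gripper_width: 0.002
grasp_force: 0.0
peg 80 [ 0.4898 -0.0106  0.0671] r 0.0997 ang -137.2
peg 120 [ 0.6299 -0.0151  0.0668] r 0.0985 ang -47.2
peg 120 [0.6345 0.1249 0.0668] r 0.0986 ang 43.5
peg 80 [0.4944 0.1294 0.0671] r 0.0997 ang 133.5
blue [262.  11.] 824 top 0.0884 [0.6472 0.0535] 0.0306 r 0.0843 ang -2.5
blue [357.  73.] 1986 top 0.079 [ 0.5593 -0.061 ] 0.0261 r 0.1181 ang -91.8
scene blue [249. 210.] 233 top 0.0798 [ 0.559  -0.0615] 0.0256
scene blue [281. 242.] 120 top 0.0878 [0.6492 0.0568] 0.0268
tcp [0.4528 0.065  0.3321] yaw_y -92.5 -> d [0.133 0.248 0.44 ] tw -1.011 j7 -1.88 t 38.95
```

The large pot is pressed too. Now a third clockwise quarter turn clears the nozzle; the medium pot then comes round to the near side.

```bash
python3 -m handwheel '{"delta_pos":[[0.05,0.08,0.1],[0.1,0.17,0.2],[0.133,0.248,0.3],[0.133,0.248,0.44],[0.133,0.248,0.44],[0.133,0.248,0.44],[0.133,0.248,0.44]],"twist":[-0.2,-0.4,-0.6,-0.8,-1,-1,-1]}' -0.3
python3 - <<'E'
from h import *
dlt([.4897,-.011,.064],-47)
E
```

```text
clock: 39.83
tcp_pos: [0.4899, -0.0115, 0.2001]
orientation: [[0.74, 0.673, 0.001], [0.673, -0.74, -0.001], [0.0, 0.001, -1.0]]
wrist_force: [-0.8, -0.6, 0.4]
gripper_width: 0.346
grasp_force: 0.0
tcp [ 0.4899 -0.0115  0.2001] yaw_y -47.7 -> d [ 0.001 -0.002  0.454] tw -0.016 j7 -0.74 t 39.83
```

```bash
python3 -m handwheel '{"delta_pos":[[0,0,0.1],[0,0,0.22],[0,0,0.33],[0,0,0.42],[0,0,0.455],[0,0,0.455],[0,0,0.455]],"twist":[0,0,0,0,0,0,0]}';  python3 -m handwheel '{"delta_pos":[[0,0,0],[0,0,0],[0,0,0],[0,0,0],[0,0,0]],"twist":[0,0,0,0,0]}' -1; python3 arc.py -45 10
```

```text
clock: 40.7
tcp_pos: [0.4899, -0.0112, 0.0645]
orientation: [[0.738, 0.675, 0.002], [0.675, -0.738, 0.0], [0.002, 0.001, -1.0]]
wrist_force: [0.7, 0.3, 0.3]
gripper_width: 0.351
grasp_force: 0.0
clock: 41.32
tcp_pos: [0.4894, -0.0112, 0.064]
orientation: [[0.737, 0.675, 0.001], [0.675, -0.737, 0.0], [0.001, 0.0, -1.0]]
wrist_force: [-0.7, 0.5, 6.3]
gripper_width: 0.142
grasp_force: 30.0
r 0.1004 ang 222.8
[ 0.001 -0.026] [ 0.004 -0.052] [ 0.009 -0.078] [ 0.016 -0.104] [ 0.025 -0.128] [ 0.036 -0.152] [ 0.048 -0.175] [ 0.063 -0.197] [ 0.079 -0.218] [ 0.097 -0.237] tcp [ 0.4894 -0.0112  0.064 ] yaw_y -47.5 -> d [0. 0. 0.] tw 0 j7 -0.54 t 41.33
```

```bash
python3 -m handwheel '{"delta_pos":[[0.001,-0.013,0],[0.002,-0.035,0],[0.006,-0.06,0],[0.009,-0.078,0],[0.016,-0.104,0],[0.025,-0.128,0],[0.036,-0.152,0],[0.048,-0.175,0],[0.063,-0.197,0],[0.079,-0.218,0],[0.09,-0.23,0],[0.097,-0.237,0],[0.097,-0.237,0],[0.097,-0.237,0]],"twist":[0.03,0.1,0.17,0.25,0.33,0.41,0.49,0.57,0.65,0.73,0.8,0.83,0.83,0.83]}'; python3 arc.py -44.5 10
```

```text
clock: 43.08
tcp_pos: [0.4625, 0.0605, 0.0639]
orientation: [[0.996, 0.087, 0.001], [0.087, -0.996, 0.0], [0.001, -0.0, -1.0]]
wrist_force: [-2.2, -1.8, 10.1]
gripper_width: 0.139
grasp_force: 30.0
r 0.1005 ang 178.1
[ 0.004 -0.026] [ 0.01  -0.051] [ 0.018 -0.076] [ 0.028 -0.1  ] [ 0.04  -0.123] [ 0.054 -0.145] [ 0.069 -0.166] [ 0.086 -0.186] [ 0.104 -0.204] [ 0.124 -0.221] tcp [0.4625 0.0605 0.0639] yaw_y -85.0 -> d [0. 0. 0.] tw 0 j7 -1.19 t 43.08
```

```bash
python3 -m handwheel '{"delta_pos":[[0.002,-0.013,0],[0.006,-0.035,0],[0.012,-0.058,0],[0.018,-0.076,0],[0.028,-0.1,0],[0.04,-0.123,0],[0.054,-0.145,0],[0.069,-0.166,0],[0.086,-0.186,0],[0.104,-0.204,0],[0.116,-0.214,0],[0.124,-0.221,0],[0.124,-0.221,0],[0.124,-0.221,0]],"twist":[0.03,0.1,0.17,0.25,0.33,0.41,0.49,0.57,0.65,0.73,0.8,0.83,0.83,0.83]}'; python3 arc.py -52 1;  python3 -m handwheel '{"delta_pos":[[0,0,0],[0,0,0],[0,0,0]],"twist":[0,0,0]}' -0.5; python3 -m handwheel '{"delta_pos":[[0,0,-0.08],[0,0,-0.22],[0,0,-0.38],[-0.04,0,-0.54],[-0.04,0.1,-0.7],[-0.06,0.18,-0.8],[-0.06,0.18,-0.8],[-0.06,0.18,-0.8]],"twist":[0,0,0,-0.15,-0.3,-0.45,-0.6,-0.7]}' 1; python3 look.py l5
python3 - <<'E'
from h import *
dlt([.447,.06,.2],90)
E
```

```text
clock: 44.82
tcp_pos: [0.4941, 0.13, 0.0639]
orientation: [[0.845, -0.534, 0.001], [-0.534, -0.845, -0.0], [0.001, -0.001, -1.0]]
wrist_force: [0.3, -2.3, 5.7]
gripper_width: 0.141
grasp_force: 30.0
r 0.1003 ang 133.4
[ 0.19  -0.224] tcp [0.4941 0.13   0.0639] yaw_y -122.3 -> d [0. 0. 0.] tw 0 j7 -1.81 t 44.83
clock: 45.2
tcp_pos: [0.4932, 0.1304, 0.0633]
orientation: [[0.846, -0.533, -0.001], [-0.533, -0.846, -0.0], [-0.0, 0.0, -1.0]]
wrist_force: [1.1, -1.0, -0.9]
gripper_width: 0.249
grasp_force: 0.0
clock: 46.2
tcp_pos: [0.449, 0.095, 0.3037]
orientation: [[1.0, -0.007, -0.0], [-0.007, -1.0, 0.004], [-0.001, -0.004, -1.0]]
wrist_force: [-1.4, 0.1, -0.6]
gripper_width: 0.999
grasp_force: 0.0
peg 138 [ 0.6283 -0.0156  0.0663] r 0.0977 ang -48.0
peg 72 [0.6325 0.1241 0.0661] r 0.0965 ang 44.0
peg 88 [0.4956 0.1306 0.0671] r 0.0998 ang 132.5
peg 97 [ 0.4888 -0.0092  0.0668] r 0.0994 ang -138.2
blue [368.  73.] 3334 top 0.088 [ 0.5573 -0.0282] 0.031 r 0.0855 ang -93.8
blue [287. 172.] 1363 top 0.0792 [0.4444 0.062 ] 0.0261 r 0.1187 ang 177.6
scene blue [294. 194.] 222 top 0.0786 [0.4436 0.0617] 0.0254
scene blue [254. 208.] 150 top 0.106 [0. 0.] 0.0
tcp [0.4491 0.0944 0.3034] yaw_y -90.6 -> d [-0.006  0.115  0.344] tw -0.014 j7 -1.83 t 46.3
```

View pics/l5.png

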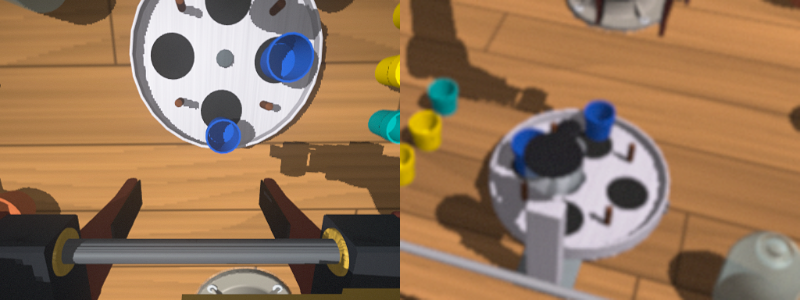

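The table is in a notch with the nozzle clear, and the large pot is centred on its pad. The medium pot (wrist picture, about (222,135)) stands off its pad towards the near wall, at (0.444,0.062). I regrip it and shift it 34 mm in x.

```bash
python3 -m handwheel '{"delta_pos":[[-0.016,0.108,0.1],[-0.016,0.108,0.28],[-0.016,0.108,0.45],[-0.016,0.108,0.6],[-0.016,0.108,0.7],[-0.016,0.108,0.745],[-0.016,0.108,0.745],[-0.016,0.108,0.745]],"twist":[0,0,0,0,0,0,0,0]}' 0.7
python3 - <<'E'
from h import *
dlt([.4442,.062,.0715],90)
E
```

```text
clock: 47.3
tcp_pos: [0.4451, 0.0619, 0.0809]
orientation: [[1.0, -0.013, 0.002], [-0.013, -1.0, 0.001], [0.002, -0.001, -1.0]]
wrist_force: [0.8, -0.1, -0.7]
gripper_width: 0.844
grasp_force: 0.0
tcp [0.4451 0.0619 0.0809] yaw_y -90.7 -> d [-0.003 -0.     0.031] tw -0.016 j7 -1.2 t 47.3
```

Now lower, close, lift slightly and shift.

```bash
python3 -m handwheel '{"delta_pos":[[-0.003,0,0.015],[-0.003,0,0.031],[-0.003,0,0.031]],"twist":[0,0,0]}';  python3 -m handwheel '{"delta_pos":[[0,0,0],[0,0,0],[0,0,0],[0,0,0],[0,0,0]],"twist":[0,0,0,0,0]}' -1;  python3 -m handwheel '{"delta_pos":[[0,0,-0.02],[0,0,-0.035],[0.03,0,-0.035],[0.07,0.003,-0.035],[0.113,0.004,-0.035],[0.113,0.004,-0.035],[0.113,0.004,-0.035]],"twist":[0,0,0,0,0,0,0]}'
python3 - <<'E'
from h import *
dlt([.4782,.0604,.0718],90)
E
```

```text
clock: 47.68
tcp_pos: [0.4432, 0.0619, 0.0705]
orientation: [[1.0, -0.012, -0.0], [-0.012, -1.0, 0.0], [-0.0, -0.0, -1.0]]
wrist_force: [-0.5, -0.5, 0.7]
gripper_width: 0.852
grasp_force: 0.0
clock: 48.3
tcp_pos: [0.4435, 0.0618, 0.0707]
orientation: [[1.0, -0.012, 0.0], [-0.012, -1.0, 0.0], [0.0, -0.0, -1.0]]
wrist_force: [-1.2, -0.6, 1.0]
gripper_width: 0.628
grasp_force: 30.0
clock: 49.18
tcp_pos: [0.477, 0.0599, 0.0809]
orientation: [[1.0, -0.013, -0.001], [-0.013, -1.0, -0.0], [-0.001, 0.0, -1.0]]
wrist_force: [-0.7, -0.2, -0.3]
gripper_width: 0.627
grasp_force: 30.0
tcp [0.477  0.0599 0.0809] yaw_y -90.7 -> d [ 0.004 -0.002  0.03 ] tw -0.016 j7 -1.19 t 49.17
```

```bash
python3 -m handwheel '{"delta_pos":[[0.004,-0.002,0.015],[0.004,-0.002,0.033],[0.004,-0.002,0.033],[0.004,-0.002,0.033]],"twist":[0,0,0,0]}';  python3 -m handwheel '{"delta_pos":[[0,0,0],[0,0,0],[0,0,0],[0,0,0],[0,0,-0.05],[0,0,-0.15],[0,0,-0.3],[0,0,-0.45],[0,0,-0.6],[-0.08,0,-0.76],[-0.08,0,-0.76],[-0.08,0,-0.76]],"twist":[0,0,0,0,0,0,0,0,0,0,0,0]}' 0.7; python3 look.py l6
```

```text
clock: 49.68
tcp_pos: [0.4783, 0.0607, 0.0711]
orientation: [[1.0, -0.012, -0.0], [-0.012, -1.0, -0.0], [-0.0, 0.0, -1.0]]
wrist_force: [0.0, 0.9, 0.1]
gripper_width: 0.633
grasp_force: 30.0
clock: 51.18
tcp_pos: [0.4545, 0.0613, 0.2999]
orientation: [[1.0, -0.011, 0.0], [-0.011, -1.0, 0.004], [0.0, -0.004, -1.0]]
wrist_force: [-0.3, -0.5, -0.2]
gripper_width: 0.849
grasp_force: 0.0
peg 95 [ 0.489  -0.0095  0.067 ] r 0.0995 ang -138.0
peg 140 [ 0.6289 -0.016   0.0669] r 0.0984 ang -48.0
peg 130 [0.6349 0.1238 0.0667] r 0.0981 ang 42.8
peg 94 [0.4956 0.1304 0.0669] r 0.0995 ang 132.6
blue [340.  79.] 3069 top 0.0881 [ 0.5571 -0.0283] 0.031 r 0.0856 ang -93.9
blue [263. 151.] 918 top 0.0795 [0.479 0.062] 0.0261 r 0.0841 ang 176.7
scene blue [292. 201.] 232 top 0.0795 [0.4783 0.062 ] 0.0252
scene blue [254. 208.] 149 top 0.2735 [0.7181 0.0469] 0.0288
```

View pics/l6.png

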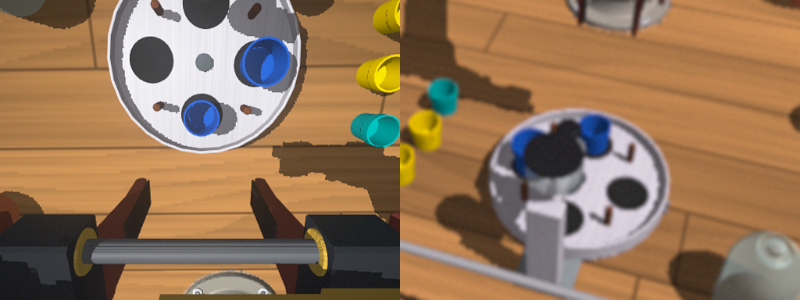

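Both pots now stand centrally: medium (0.479,0.062), large (0.557,-0.028). The pegs read about 2° clockwise of the station axis, so the notch may not have clicked. I nudge the table +2° with the near-left peg.

```bash
python3 -m handwheel '{"delta_pos":[[0.03,-0.08,0],[0.07,-0.16,0],[0.128,-0.23,0.05],[0.128,-0.23,0.2],[0.128,-0.23,0.33],[0.128,-0.23,0.33],[0.128,-0.23,0.33]],"twist":[0.2,0.4,0.6,0.7,0.7,0.7,0.7]}' -0.3
python3 - <<'E'
from h import *
dlt([.4935,.1302,.064])
E
```

```text
clock: 52.15
tcp_pos: [0.4945, 0.1289, 0.2009]
orientation: [[0.845, -0.534, 0.001], [-0.534, -0.845, -0.001], [0.001, 0.0, -1.0]]
wrist_force: [0.1, 0.2, 0.8]
gripper_width: 0.35
grasp_force: 0.0
tcp [0.4945 0.1289 0.2009] yaw_y -122.3 -> d [-0.006 -0.002  0.456] tw 0 j7 -1.95 t 52.15
```

```bash
python3 -m handwheel '{"delta_pos":[[-0.006,-0.002,0.1],[-0.006,-0.002,0.22],[-0.006,-0.002,0.33],[-0.006,-0.002,0.42],[-0.006,-0.002,0.456],[-0.006,-0.002,0.456],[-0.006,-0.002,0.456]],"twist":[0,0,0,0,0,0,0]}';  python3 -m handwheel '{"delta_pos":[[0,0,0],[0,0,0],[0,0,0],[0,0,0]],"twist":[0,0,0,0]}' -1; python3 arc.py 2 1
```

```text
clock: 53.02
tcp_pos: [0.4935, 0.1313, 0.0647]
orientation: [[0.846, -0.533, 0.002], [-0.533, -0.846, 0.001], [0.001, -0.002, -1.0]]
wrist_force: [0.1, 0.6, -0.5]
gripper_width: 0.353
grasp_force: 0.0
clock: 53.52
tcp_pos: [0.4928, 0.1311, 0.0639]
orientation: [[0.846, -0.533, 0.0], [-0.533, -0.846, 0.001], [0.0, -0.001, -1.0]]
wrist_force: [-1.2, 1.0, 5.6]
gripper_width: 0.138
grasp_force: 30.0
r 0.1021 ang 133.5
[-0.003  0.012] tcp [0.4928 0.1311 0.0639] yaw_y -122.2 -> d [0. 0. 0.] tw 0 j7 -1.77 t 53.52
```

```bash
python3 -m handwheel '{"delta_pos":[[-0.001,0.006,0],[-0.003,0.012,0],[-0.003,0.012,0],[-0.003,0.012,0]],"twist":[0,0,0,0]}';  python3 -m handwheel '{"delta_pos":[[0,0,0],[0,0,0],[0,0,0]],"twist":[0,0,0]}' -0.4; python3 -m handwheel '{"delta_pos":[[0,0,-0.08],[0,0,-0.22],[0,0,-0.38],[-0.04,0,-0.54],[-0.04,0.1,-0.7],[-0.06,0.18,-0.8],[-0.06,0.18,-0.8],[-0.06,0.18,-0.8]],"twist":[0,0,0,-0.15,-0.3,-0.45,-0.6,-0.7]}' ; python3 look.py l7; python3 pl.py
```

```text
clock: 54.02
tcp_pos: [0.4904, 0.129, 0.0639]
orientation: [[0.846, -0.532, 0.001], [-0.532, -0.846, 0.001], [0.0, -0.001, -1.0]]
wrist_force: [0.3, 2.1, 6.1]
gripper_width: 0.142
grasp_force: 30.0
clock: 54.4
tcp_pos: [0.4895, 0.1282, 0.0632]
orientation: [[0.846, -0.533, -0.001], [-0.533, -0.846, -0.001], [-0.0, 0.001, -1.0]]
wrist_force: [0.6, -0.1, 0.3]
gripper_width: 0.298
grasp_force: 0.0
clock: 55.4
tcp_pos: [0.4454, 0.0926, 0.3034]
orientation: [[1.0, -0.008, -0.001], [-0.008, -1.0, 0.005], [-0.001, -0.005, -1.0]]
wrist_force: [0.1, 0.8, 0.5]
gripper_width: 0.3
grasp_force: 0.0
peg 48 [0.6297 0.1261 0.0654] r 0.0959 ang 46.0
peg 92 [0.4933 0.1286 0.067 ] r 0.0999 ang 134.2
peg 63 [ 0.6277 -0.0133  0.066 ] r 0.0956 ang -47.4
peg 101 [ 0.491  -0.0113  0.0667] r 0.0993 ang -136.5
blue [367.  67.] 3395 top 0.0881 [ 0.5597 -0.0282] 0.031 r 0.0854 ang -92.2
blue [290. 143.] 1042 top 0.0795 [0.4789 0.0597] 0.0261 r 0.0841 ang 178.2
scene blue [292. 201.] 225 top 0.0792 [0.4786 0.0593] 0.0256
scene blue [253. 209.] 147 top 0.2736 [0.7195 0.0486] 0.031
scene plunger 101 ((0.6458444595336914, 0.05635969340801239), 0.017769591882824898) 0.2488
scene hopper 634 ((0.7214088439941406, 0.05530914291739464), 0.03910587728023529)
top plunger 98 ((0.6489294171333313, 0.051925186067819595), 0.017757277935743332) 0.2471
top hopper 465 ((0.724170982837677, 0.050938285887241364), 0.038948286324739456)
tcp [0.4457 0.0921 0.3033] yaw_y -90.8 -> d [0.675 0.119 0.011] tw 0 j7 -1.87 t 55.65
```

The table now reads within about 0.5° of the notch. Both pots are central, the nozzle is clear and the plunger is up.

```bash
python3 -c "
from cell import workorder
print(workorder.job_done())"
```

```text
the job is handed in; nothing more can be done
None
```

I handed the job in at about 56 s, with no verdict returned. The small pot was absent; the medium and then the large pot were dispensed with the plunger at its stop. Both stand central on their own pads (the medium was knocked aside once and put back). The table is within about 0.5° of a notch by camera, with the nozzle clear.

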